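# Load cover panels into the spring-clip dunnage rack and lock it

## Robot

A 6-joint arm with a two-finger parallel gripper is mounted at the origin on a cart in front of the work surface, level with it; the furniture and walls round the work are solid. World frame = base frame: x ahead of the robot, y to its left, z up, the work surface at z = 0. Lengths are in mm, angles in rad, forces in N, time in s.
With the tool pointing down it reaches from about 350 to 875 mm from the base axis. Payload 4.2 kg.
Tool frame: the origin (TCP) lies at the very end of the fingers, on their centre line; the grasp point (between the pads) lies arm.hold_point_z behind it (arm.hold_point_z is the distance from the TCP to the grasp point, in mm); y points along the fingers, x is the direction in which the jaws open and shut, and the axes are right-handed (so a half turn about y gives the same grasp; the last joint's range is limited). The gripper opens to 85 mm and grips with 20 to 120 N. Pads are 22 mm wide; open, the fingers measure 114 mm over their backs; the gripper's body (76 mm by 85 mm) begins 54 mm behind the grasp point. The pads swing forward as they close: fully open they stand 13 mm farther back than shut.
Start: joints at [1.381, 0.385, 0.008, 0, -1.194, -0.259], TCP at [271.144, 563.099, 231.312] pointing down, gripper open.
Joint ranges: [-3.14, 3.14], [-1.21, 2.06], [-1.07, 1.41], [-3.16, 2.05], [-2.99, -0.16], [-3.1, 3.1]. Speed limits (rad/s): [2.79, 2.79, 3.14, 3.14, 3.14, 3.14].

## Interface

Orientations are given as a unit quaternion [x, y, z, w].
In Python, from bench import arm gives the robot as it stands.
- The arm moves only by the shell command python3 -m creep 'ROWS'. ROWS is JSON, a list of rows, each a list of 3 entries, a list of its own where there are three numbers: the shift along the world's x, y, z in mm, then the turn, a rotation vector about the world's x, y, z in rad, then the gripper command: -1 is shut, 1 is fully open, values between are in proportion. In form: [[[dx, dy, dz], [wx, wy, wz], jaw], ...]. A call has 1 to 12 rows; each row is the pose to reach, as a shift and turn from the pose commanded when the call began; what a row does not reach only later rows make up. A row lasts 1/12 s, in which the tool goes at most 41.7 mm and 7.16 degrees, less where a joint would pass 70% of its speed; a pose out of reach is approached as far as the arm can. A call with a gripper value outside its range is refused whole. The fingers move at their own pace and stop on an object; the grip force is fixed at half the most. Time passes only in rows, so rows that repeat a pose let the fingers close. It gives the time, the measured TCP pose, the force and the opening at its end, in the units of the state.
- arm.read_state(): the state, without advancing time (a new reading comes with each control period).
- arm.get_image(name): name is "scene" or "top" or "wrist"; returns (picture, depth): 400x640x3 uint8, red, green, blue; 400x640 float32, mm along the optical axis (not along the pixel's ray), 0 where there is no reading.
- arm.camera_params(name): a dict with "camera_matrix" (3x3 intrinsics, pixels), "k1" (the pictures are not rectified: a ray, as slopes to the right and down, at radius r is drawn at 1 + k1 r^2 times it, then the intrinsics apply), "extrinsics" (4x4, takes a point from world to camera coordinates); the wrist camera has in their place "T_tool_cam" (4x4, takes a point from camera to tool coordinates, whose origin is the TCP and whose axes are the tool frame's). Camera axes: x right, y down, z forward; pixel columns grow to the right and rows downward; lengths in mm; the calibration is good to about 2 mm. A picture is of the moment at which its call begins: read the wrist's pose just before it. camera_params takes no time and is no camera call.
- arm.job_done(): hands the job in, once; it reports no verdict.
The state is a dict: "clock": time; "joints": joint angles; "joint_vel": joint speeds; "joint_efforts": joint torques, N m; "position": TCP position; "ee_rot": TCP orientation; "contact_force": force on the tool from outside, world axes, zero at the start; "wrist_torque": the same for the moment, N m; "gripper_width": finger opening in mm.
Only numpy, scipy, OpenCV 4.12 (cv2) and the standard library are available. Lean on these libraries where they do the work, as an engineer would, in place of code of your own. Each camera call takes 0.05 s, during which the arm holds its last target.

## Task

Load the dunnage rack for transport: first throw its orange lever into the white-marked notch, then push every blue cover panel fully home against the back stop in a bay of its own, past the spring rollers, lying flat with its handle up, and finally throw the lever into the green-marked notch so that the lock teeth close behind the panels. Leave the tape measure, the tube offcut, the nut and the soapstone holder where they are.

Things in the scene. Friction and masses are not known exactly. Their poses are not given: they have to be found in the camera images.
- rack: Dark grey rack bolted to the table, open to the front (its -x side, towards the robot). Origin: on the table under the middle of the row of bays; x into the bays, y along the row, z up. Its 6 mm deck runs from x = -80 to 75 mm, y = -174 to 238 mm (under the lever, y = 138 to 258 mm, to x = -125 mm). Four bays 80 mm apart lie between five aluminium rails; each channel is 59 mm wide, so a 56 mm panel has 1.5 mm of play a side.
- rail_nose (a point): Foremost point of the middle rail, 20 mm above the table; all five rails begin here (rack x = -12 mm) with rounded noses. From 32 mm further in, lips overhang a panel's side edges by 2.5 mm, undersides 12 mm above the deck (4 mm over an 8 mm panel), tops 15 mm above the deck. In front of the noses the deck is clear, but for the lock teeth.
- back_stop (a point): Top of the back stop's front face, at bay2, 15 mm above the deck. A panel is home when its leading edge meets the stop. Two brass spring rollers a bay stand 40 mm before the stop, 3 mm into the channel from either side: pushing a panel past them takes about 8 to 15 N, until they snap into its side notches when it is home.
- lock_tooth (a point): Top of the second lock tooth from the right, of four steel ones (8 x 8 mm, 12 mm high, 80 mm apart, one a bay, just in front of the rail noses) on a bar moved along rack y by the lever, 25 mm a radian. With the lever in the white notch they stand in line with the rails, out of the way; in the other notches they stick into the bays' mouths and stop a panel, or lock one that is home.
- bay0 (a point): Where a panel's origin lies when it is fully home in this bay: on the rack's deck, 6 mm above the table. x points the way panels are pushed in, y along the row of bays, z up; panel x lies along bay x (either way round). Rightmost bay (rack y = -120 mm).
- bay1 (a point): Where a panel's origin lies when it is fully home in this bay: on the rack's deck, 6 mm above the table. x points the way panels are pushed in, y along the row of bays, z up; panel x lies along bay x (either way round). Second from the right (rack y = -40 mm).
- bay2 (a point): Where a panel's origin lies when it is fully home in this bay: on the rack's deck, 6 mm above the table. x points the way panels are pushed in, y along the row of bays, z up; panel x lies along bay x (either way round). Third from the right (rack y = +40 mm).
- bay3 (a point): Where a panel's origin lies when it is fully home in this bay: on the rack's deck, 6 mm above the table. x points the way panels are pushed in, y along the row of bays, z up; panel x lies along bay x (either way round). Leftmost bay, beside the lever (rack y = +120 mm).
- lever_arm (a joint): Lever angle about its upright axis, rad, counter-clockwise seen from above, -0.5 to 0.5. Notches: -0.4 (white mark, post swung out, away from the bays: loading), 0 (unmarked, arm straight to the front), +0.4 (green mark, post swung to the bays: locked). A sprung ball drops into each notch; 2 to 5 N at the post moves it. A panel not home stops it short of green.
- lever_post (a point): Centre of the top of the lever's upright orange post: 18 mm in diameter, 38 mm of it free above the arm, its top 64 mm above the table; it stands 85 mm from the lever's axis.
- lever_hinge (a point): On the lever's upright axis, 18 mm above the table, left of the bays, fixed to the rack.
- panel0: Blue cover panel, 80 (x) x 56 (y) x 8 mm, rounded corners, a notch midway in each 80 mm edge; same after a half turn about z. Black bow handle across its middle: 14 mm thick along x, 44 mm long along y, from 8 to 44 mm above the underside; grasp it across the 14 mm. About 0.22 kg. Origin: centre of the underside, z up. Starts flat on the table. Three or four of the four panels are present.
- panel1: Blue cover panel, 80 (x) x 56 (y) x 8 mm, rounded corners, a notch midway in each 80 mm edge; same after a half turn about z. Black bow handle across its middle: 14 mm thick along x, 44 mm long along y, from 8 to 44 mm above the underside; grasp it across the 14 mm. About 0.22 kg. Origin: centre of the underside, z up. Starts flat on the table. Three or four of the four panels are present.
- panel2: Blue cover panel, 80 (x) x 56 (y) x 8 mm, rounded corners, a notch midway in each 80 mm edge; same after a half turn about z. Black bow handle across its middle: 14 mm thick along x, 44 mm long along y, from 8 to 44 mm above the underside; grasp it across the 14 mm. About 0.22 kg. Origin: centre of the underside, z up. Starts flat on the table. Three or four of the four panels are present.
- panel3: Blue cover panel, 80 (x) x 56 (y) x 8 mm, rounded corners, a notch midway in each 80 mm edge; same after a half turn about z. Black bow handle across its middle: 14 mm thick along x, 44 mm long along y, from 8 to 44 mm above the underside; grasp it across the 14 mm. About 0.22 kg. Origin: centre of the underside, z up. Starts flat on the table. Three or four of the four panels are present.
- tape: Bystander: yellow tape measure, 63 x 97 x 37 mm, origin under its centre. To be left alone.
- tube: Bystander: dark square-tube offcut lying down, 40 x 85 (its y) x 40 mm, origin under its centre. To be left alone.
- nut: Bystander: dark M24 nut, 35 x 39 x 19 mm, origin under its centre. To be left alone.
- soapstone: Bystander: slim pale soapstone holder, 14 x 155 (its y) x 11 mm, origin under its centre. To be left alone.
Mind the look-alikes: they are no part of the job. What is shaped like the panel3 but pink or red is not meant. Leave any turquoise look-alike of the panel1 alone.

How it is judged:
By the outcome, as a careful person would: the job done as asked, in the order asked, and still so for the second after the job is handed in, with the robot touching nothing.
Of panel0, panel1, panel2, panel3 only 3 to 4 are there at a start; the rules pass over those that are not, and their reading is None.
At some moment in a run one of panel0, panel1, panel2, panel3 may be knocked a few centimetres aside while the robot is not near it.
Once in a run the grip may slacken for a moment while it holds something.
It also fails if it takes over 210 s, if anything falls off the work surface, if the arm or the gripper's body presses on something with over 40 N, if the wrist force passes 120 N, or if a joint passes its speed limit or range.

## Working session

There is one attempt and no reset: what is moved stays moved. The work goes in short steps, Python scripts to look and compute and a shell command to move; the robot and the scene stay as the last step left them, time stands still between calls to the robot, and variables do not carry over. Pictures are saved under pics/ and viewed, and the job is handed in when it is done.

```bash
ls; mkdir -p pics; python3 - <<'E'
from bench import arm
import cv2,numpy as np
s=arm.read_state();print(s)
print(arm.hold_point_z)
np.set_printoptions(precision=4,suppress=True)
for n in ["scene","top","wrist"]:
    print(n,arm.camera_params(n))
for n in ["scene","top"]:
    im,d=arm.get_image(n); cv2.imwrite(f"pics/{n}0.png",im[:,:,::-1]); np.save(f"{n}0.npy",d); print((d>0).mean())
E
```

```text
pics
{'clock': 0.0, 'joints': array([ 1.38064093e+00,  3.85557048e-01,  6.61486577e-03, -5.40068593e-04,
       -1.19396297e+00, -2.58607455e-01]), 'joint_vel': array([-1.40571088e-03,  4.35512650e-06, -5.22573046e-04,  3.14684090e-04,
        5.41004921e-04,  6.87408241e-04]), 'joint_efforts': array([-2.17905936e-04, -3.92290485e+01,  1.88406086e+01,  4.18613479e+00,
       -4.55878529e-03, -5.52391327e-06]), 'position': array([270.87168155, 562.60443321, 230.2108849 ]), 'ee_rot': array([ 0.37679299, -0.59833095,  0.59917858, -0.37551585]), 'contact_force': array([-1.24711471, -0.2347728 , -0.49667782]), 'wrist_torque': array([-0.0441785 , -0.03262276,  0.04053016]), 'gripper_width': 84.93819010238299}
18.700000000000003
scene {'camera_matrix': array([[443.3007,   0.    , 311.4827],
       [  0.    , 443.3007, 201.3902],
       [  0.    ,   0.    ,   1.    ]]), 'k1': 0.01693681655926913, 'extrinsics': array([[   0.4921,   -0.8705,   -0.0052, -243.2726],
       [  -0.6288,   -0.3514,   -0.6937,  447.8383],
       [   0.602 ,    0.3446,   -0.7203, 1156.3985],
       [   0.    ,    0. 
[... 152 characters left out ...]
    ,   1.    ]]), 'k1': -0.10007030713754063, 'extrinsics': array([[   0.0187,   -0.9998,   -0.0101,   48.2119],
       [  -0.995 ,   -0.0176,   -0.0987,  623.6323],
       [   0.0985,    0.0119,   -0.9951, 1709.2048],
       [   0.    ,    0.    ,    0.    ,    1.    ]])}
wrist {'camera_matrix': array([[290.5801,   0.    , 321.3652],
       [  0.    , 290.5801, 200.6681],
       [  0.    ,   0.    ,   1.    ]]), 'k1': -0.03707474375563202, 'T_tool_cam': array([[   1.    ,   -0.0003,    0.0009,   -1.0778],
       [  -0.0009,   -0.3099,    0.9508, -142.3602],
       [  -0.    ,   -0.9508,   -0.3099,   80.135 ],
       [   0.    ,    0.    ,    0.    ,    1.    ]])}
0.9628671875
0.99591015625
```

View pics/scene0.png

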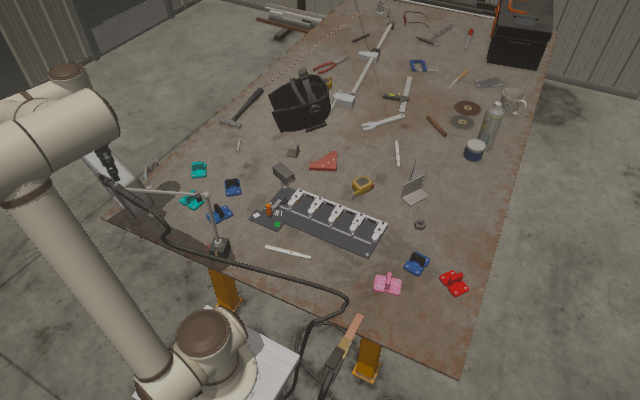

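View pics/top0.png

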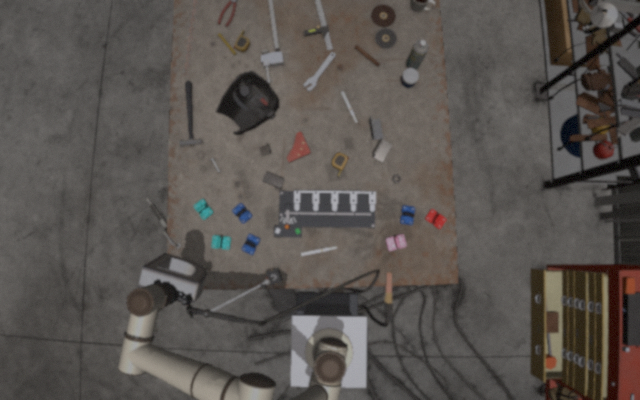

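```bash
cat > h.py <<'E'
import numpy as np, cv2
from scipy.spatial.transform import Rotation as R
from bench import arm
np.set_printoptions(precision=3,suppress=True)
def camT(n,s=None):
    p=arm.camera_params(n)
    if n=="wrist":
        s=s or arm.read_state()
        T=np.eye(4);T[:3,:3]=R.from_quat(s["ee_rot"]).as_matrix();T[:3,3]=s["position"]
        return p,T@p["T_tool_cam"]
    return p,np.linalg.inv(p["extrinsics"])
def cast(n,uv,z,s=None,T=None):
    p,T0=camT(n,s); T=T0 if T is None else T
    uv=np.asarray(uv,float).reshape(-1,1,2)
    q=cv2.undistortPoints(uv,p["camera_matrix"],np.array([p["k1"],0,0,0,0]))[:,0]
    d=np.c_[q,np.ones(len(q))]@T[:3,:3].T
    c=T[:3,3]
    return c+d*((z-c[2])/d[:,2])[:,None]
def proj(n,X,T=None,s=None):
    p,T0=camT(n,s); T=T0 if T is None else T
    X=np.asarray(X,float).reshape(-1,3); W=np.linalg.inv(T)
    c=X@W[:3,:3].T+W[:3,3]
    q=cv2.projectPoints(c,np.zeros(3),np.zeros(3),p["camera_matrix"],np.array([p["k1"],0,0,0,0]))[0]
    return q[:,0]
def shot(n,name,crop=None,f=1):
    s=arm.read_state(); p,T=camT(n,s)
    im,d=arm.get_image(n)
    o=im[:,:,::-1]
    cv2.imwrite(f"pics/{name}_full.png",o); np.savez(f"{name}.npz",im=im,d=d,T=T)
    if crop: o=o[crop[1]:crop[3],crop[0]:crop[2]]
    if f!=1:o=cv2.resize(o,None,fx=f,fy=f,interpolation=cv2.INTER_CUBIC)
    cv2.imwrite(f"pics/{name}.png",o)
    return im,d,T
E
python3 - <<'E'
from h import *
im=cv2.imread("pics/top0.png");hsv=cv2.cvtColor(im,cv2.COLOR_BGR2HSV)
m=cv2.inRange(hsv,(105,110,40),(125,255,255))
n,l,st,c=cv2.connectedComponentsWithStats(m)
for i in range(1,n):
    if st[i,4]>20: print("blue",st[i],c[i],cast("top",c[i],8))
im=cv2.imread("pics/scene0.png");hsv=cv2.cvtColor(im,cv2.COLOR_BGR2HSV)
m=cv2.inRange(hsv,(105,110,40),(125,255,255))
n,l,st,c=cv2.connectedComponentsWithStats(m)
for i in range(1,n):
    if st[i,4]>20: print("blue s",st[i],c[i],cast("scene",c[i],8))
print(cast("top",[[280,226],[283,192],[375,226],[287,214],[288,232],[276,276],[377,193]],6))
a=cv2.imread("pics/top0.png")[170:260,180:450];cv2.imwrite("pics/t0c.png",cv2.resize(a,None,fx=2.9,fy=2.9,interpolation=cv2.INTER_CUBIC))
a=cv2.imread("pics/scene0.png")[140:310,170:480];cv2.imwrite("pics/s0c.png",cv2.resize(a,None,fx=2.5,fy=2.5,interpolation=cv2.INTER_CUBIC))
E
```

```text
blue [234 205  10   9  55] [238.182 208.873] [[594.87  396.897   8.   ]]
blue [402 206  12   8  61] [407.721 209.574] [[ 604.769 -330.466    8.   ]]
blue [240 211  10  10  77] [244.442 215.818] [[565.495 368.721   8.   ]]
blue [401 215  12   9  82] [406.549 218.756] [[ 565.285 -325.337    8.   ]]
blue [248 235  10  10  63] [252.762 239.508] [[465.019 329.555   8.   ]]
blue [243 244  12   9  71] [248.676 248.225] [[427.626 345.915   8.   ]]
blue s [411  61  15  10  55] [418.564  64.545] [[1746.775   89.913    8.   ]]
blue s [226 185  15  11 108] [232.676 190.278] [[562.117 368.097   8.   ]]
blue s [213 206  20  17 145] [221.945 213.979] [[449.442 330.518   8.   ]]
blue s [404 252  26  24 213] [415.685 265.319] [[ 571.006 -329.122    8.   ]]
[[ 524.952  214.824    6.   ]
 [ 671.375  205.867    6.   ]
 [ 532.217 -190.428    6.   ]
 [ 576.847  186.18     6.   ]
 [ 500.039  179.982    6.   ]
 [ 312.953  226.418    6.   ]
 [ 674.139 -198.32     6.   ]]
```

View pics/t0c.png

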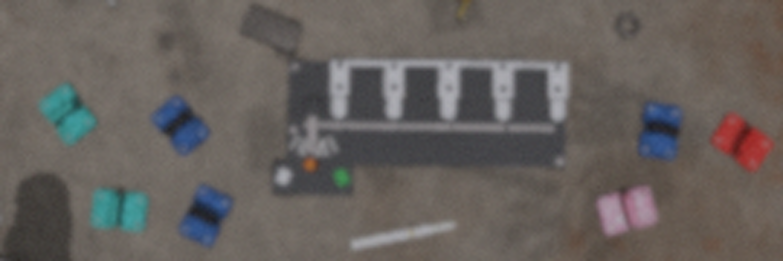

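View pics/s0c.png

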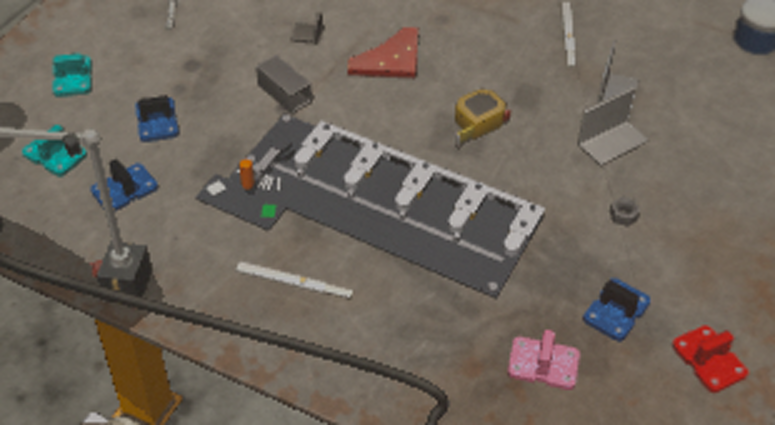

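```bash
python3 - <<'E'
from h import *
for n in ["scene","top"]:
    d=np.load(n+"0.npy"); p,T=camT(n)
    vv,uu=np.mgrid[0:400,0:640]
    uv=np.c_[uu.ravel(),vv.ravel()].astype(float).reshape(-1,1,2)
    q=cv2.undistortPoints(uv,p["camera_matrix"],np.array([p["k1"],0,0,0,0]))[:,0]
    X=(np.c_[q,np.ones(len(q))]*d.ravel()[:,None])@T[:3,:3].T+T[:3,3]
    X=X.reshape(400,640,3); np.save(n+"X.npy",X)
    pts=dict(scene=[(218,245),(222,250),(213,215),(207,195),(190,192),(170,190),(150,188),(130,184),(110,180),(345,300),(300,280)],top=[(274,275),(268,280),(250,290),(230,299),(210,308),(200,312),(300,300),(350,290),(380,272)])[n]
    for a in pts: print(n,a,X[a[1],a[0]],im[a[1],a[0]] if 0 else '')
E
```

```text
scene (218, 245) [303.301 223.268  63.445] 
scene (222, 250) [300.728 208.273  50.722] 
scene (213, 215) [316.077 227.128 186.997] 
scene (207, 195) [308.378 222.748 278.541] 
scene (190, 192) [454.306 467.179  44.71 ] 
scene (170, 190) [455.818 573.746   1.99 ] 
scene (150, 188) [428.1   645.309   1.749] 
scene (130, 184) [272.233 497.823 221.804] 
scene (110, 180) [208.548 476.488 300.458] 
scene (345, 300) [ 338.938 -198.152   32.196] 
scene (300, 280) [297.356 -75.073  97.44 ] 
top (274, 275) [321.875 227.838  70.263] 
top (268, 280) [319.402 225.835 277.126] 
top (250, 290) [283.35  287.964 287.037] 
top (230, 299) [ 106.618  585.515 -758.53 ] 
top (210, 308) [  50.208  704.093 -746.523] 
top (200, 312) [201.613 463.154 296.814] 
top (300, 300) [ 125.742  154.153 -654.014] 
top (350, 290) [ 178.27  -141.507 -750.896] 
top (380, 272) [ 337.307 -214.437   -2.864]
```

```bash
python3 - <<'E'
import cv2
a=cv2.imread("pics/scene0.png")[130:330,60:360];cv2.imwrite("pics/s0d.png",cv2.resize(a,None,fx=2.6,fy=2.6,interpolation=cv2.INTER_CUBIC))
a=cv2.imread("pics/top0.png")[190:340,120:400];cv2.imwrite("pics/t0d.png",cv2.resize(a,None,fx=2.8,fy=2.8,interpolation=cv2.INTER_CUBIC))
E
```

```text
(no output)
```

View pics/s0d.png

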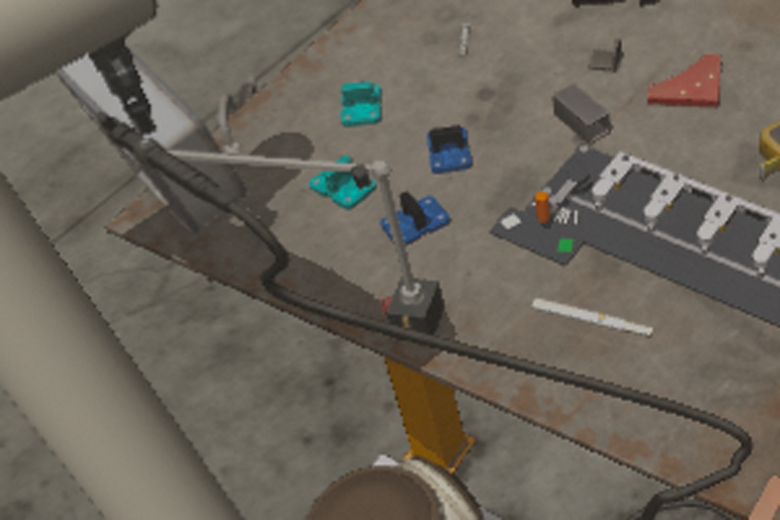

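View pics/t0d.png

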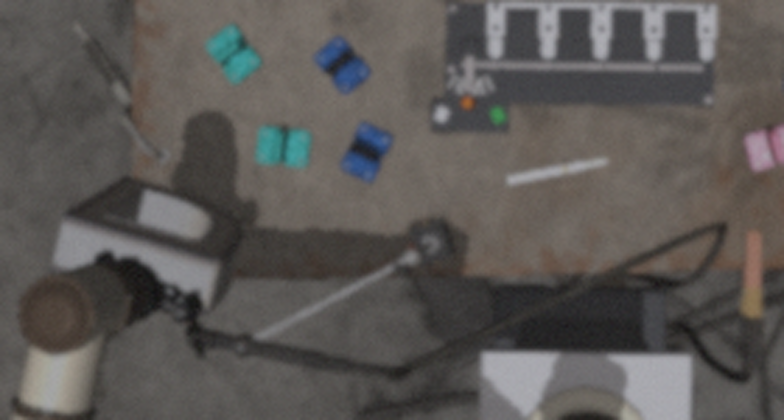

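```bash
python3 - <<'E'
from h import *
X=np.load("topX.npy")
for a in [(142,300),(135,330),(130,370),(160,375),(200,382),(240,390),(256,388),(170,293),(190,290),(160,270),(340,370),(330,365)]: print(a,X[a[1],a[0]])
X=np.load("sceneX.npy")
for a in [(70,75),(70,150),(20,100),(60,140),(100,140),(110,165),(90,290),(60,250),(15,130),(100,170)]: print("s",a,X[a[1],a[0]])
s=arm.read_state();print(R.from_quat(s["ee_rot"]).as_matrix(),s["clock"])
E
```

```text
(142, 300) [279.23  549.413 591.795]
(135, 330) [187.401 578.175 567.918]
(130, 370) [ 70.185 589.642 569.769]
(160, 375) [ 451.242   38.874 1762.808]
(200, 382) [ 83.28  348.64  676.632]
(240, 390) [ 82.842 234.023 721.305]
(256, 388) [ 92.778 192.49  731.039]
(170, 293) [282.849 523.11  438.435]
(190, 290) [271.    520.757 237.497]
(160, 270) [340.947 639.844 234.161]
(340, 370) [ -5.365 -38.89  236.426]
(330, 365) [ 11.565  -2.25  234.366]
s (70, 75) [258.366 532.773 581.358]
s (70, 150) [ -0.533 165.492 682.24 ]
s (20, 100) [143.424 573.417 563.503]
s (60, 140) [ -4.795 171.007 703.424]
s (100, 140) [ 51.093 160.514 669.175]
s (110, 165) [238.827 498.491 322.781]
s (90, 290) [-111.203  106.61   465.613]
s (60, 250) [-104.249  141.243  551.408]
s (15, 130) [-41.153 207.427 733.295]
s (100, 170) [263.623 607.254 236.727]
[[-0.434 -0.001  0.901]
 [-0.901 -0.002 -0.434]
 [ 0.002 -1.     0.   ]] 0.1
```

```bash
python3 - <<'E'
from h import *
shot("wrist","w0")
X=np.load("topX.npy")
for r in range(250,320,6): print(r,[ "%d,%d,%d"%tuple(X[r,c]) for c in range(136,212,8)])
E
```

```text
250 ['387,1196,-771', '389,1137,-753', '390,1090,-765', '392,1032,-750', '411,699,1', '412,664,1', '413,627,3', '413,593,0', '414,558,0', '415,523,0']
256 ['351,1181,-742', '352,1136,-757', '354,1082,-751', '387,700,87', '387,675,62', '387,654,25', '387,627,1', '388,590,6', '389,558,-4', '390,521,4']
262 ['313,1191,-767', '315,1136,-761', '366,694,179', '366,671,158', '364,658,103', '363,640,62', '364,604,65', '364,580,36', '363,555,4', '364,520,4']
268 ['275,1190,-768', '348,691,258', '348,667,243', '347,646,216', '338,668,74', '338,640,57', '339,605,62', '341,566,75', '342,534,71', '338,520,0']
274 ['239,1182,-754', '326,690,258', '326,663,251', '327,632,251', '328,601,252', '327,579,228', '327,554,211', '325,534,177', '323,511,147', '313,520,-4']
280 ['203,1179,-751', '302,694,247', '303,664,245', '310,612,299', '305,603,243', '306,572,245', '307,541,246', '307,516,232', '306,492,210', '288,516,7']
286 ['165,1180,-757', '280,694,246', '311,551,517', '309,539,483', '303,537,420', '284,571,245', '285,541,244', '286,511,246', '282,495,194', '262,516,4']
292 ['300,571,584', '301,547,585', '300,530,568', '294,527,512', '287,524,451', '279,524,378', '263,541,241', '263,513,235', '254,507,152', '143,725,-770']
298 ['284,567,591', '284,544,590', '284,524,579', '278,520,530', '268,524,452', '257,528,364', '256,505,350', '250,492,301', '105,774,-768', '107,724,-768']
304 ['267,566,593', '269,540,598', '268,521,586', '259,520,526', '245,532,427', '64,922,-764', '234,507,341', '68,819,-756', '70,768,-754', '72,718,-752']
310 ['249,567,589', '250,544,587', '247,529,565', '23,1023,-765', '25,971,-763', '29,917,-753', '31,865,-749', '208,490,303', '209,461,302', '210,432,303']
316 ['231,569,582', '231,547,577', '227,534,550', '-9,1014,-745', '-9,967,-755', '-10,922,-770', '-6,868,-759', '193,479,336', '-1,766,-755', '189,431,304']
```

View pics/w0.png

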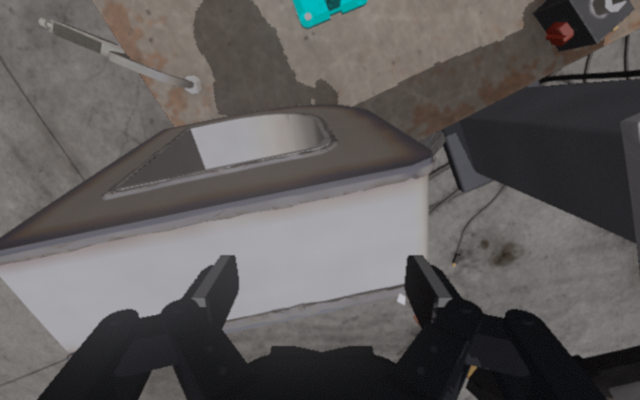

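```bash
python3 -m creep '[[[0,0,190],[0,0,0],1],[[0,0,190],[0,0,0],1],[[0,0,190],[0,0,0],1],[[0,0,190],[0,0,0],1],[[0,0,190],[0,0,0],1]]'
python3 -m creep '[[[230,-420,0],[0,0,0.449],0],[[230,-420,0],[0,0,0.449],0],[[230,-420,0],[0,0,0.449],0],[[230,-420,0],[0,0,0.449],0],[[230,-420,0],[0,0,0.449],0],[[230,-420,0],[0,0,0.449],0],[[230,-420,0],[0,0,0.449],0],[[230,-420,0],[0,0,0.449],0],[[230,-420,0],[0,0,0.449],0],[[230,-420,0],[0,0,0.449],0],[[230,-420,0],[0,0,0.449],0],[[230,-420,0],[0,0,0.449],0]]'
python3 - <<'E'
from h import *
print(arm.read_state()["joints"],R.from_quat(arm.read_state()["ee_rot"]).as_matrix())
shot("wrist","w1"); shot("top","t1",(120,170,480,330),2.2)
E
```

```text
clock: 0.57
position: [271.8, 563.3, 427.0]
ee_rot: [-0.374, 0.6, -0.597, 0.378]
contact_force: [0.8, -0.3, 0.8]
gripper_width: 85.2
clock: 1.57
position: [502.1, 139.6, 421.1]
ee_rot: [0.5, -0.501, 0.501, -0.499]
contact_force: [0.1, 0.4, 0.0]
gripper_width: 42.7
[ 0.583  0.132  0.128  0.    -1.567  0.985] [[-0.003 -0.     1.   ]
 [-1.    -0.001 -0.003]
 [ 0.001 -1.    -0.   ]]
```

View pics/w1.png

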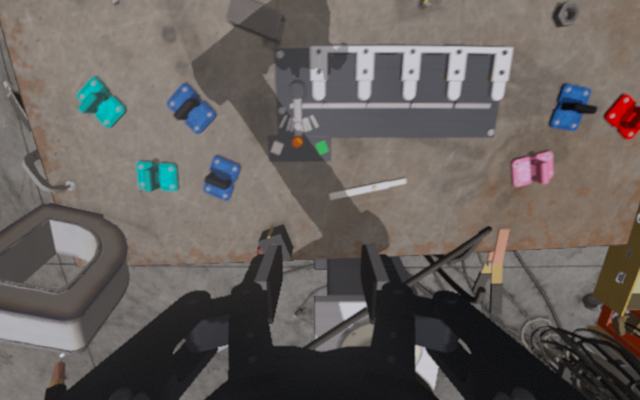

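View pics/t1.png

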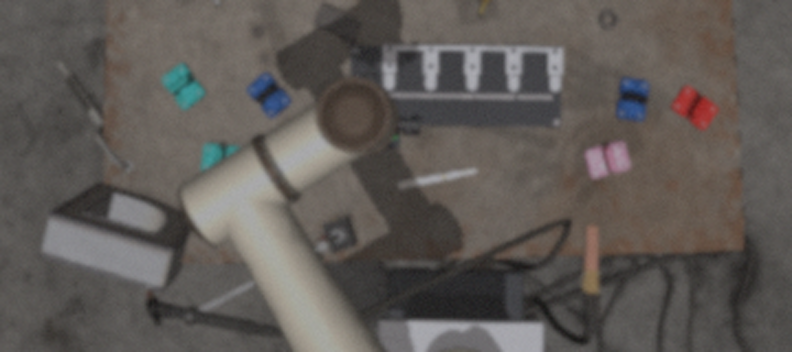

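```bash
python3 - <<'E'
from h import *
T=np.load("w1.npz")["T"]
c=lambda uv,z:cast("wrist",uv,z,T=T)
print("post",c([297,142],64)); print("deck",c([[497,137],[275,48],[298,103]],6)); print("nose",c([[319,100],[365,100],[411,100],[456,99],[499,98]],20))
print("stand base",c([[265,250]],50)); print("marks",c([[277,148],[322,147]],6))
im=cv2.cvtColor(np.load("w1.npz")["im"],cv2.COLOR_RGB2HSV);m=cv2.inRange(im,(105,110,40),(125,255,255))
n,l,st,cc=cv2.connectedComponentsWithStats(m)
for i in range(1,n):
    if st[i,4]>60: print(st[i],c(cc[i],8))
E
```

```text
post [[524.491 180.925  64.   ]]
deck [[ 527.536 -196.69     6.   ]
 [ 680.138  219.609    6.   ]
 [ 588.269  181.9      6.   ]]
nose [[ 593.069  143.449   20.   ]
 [ 592.976   61.734   20.   ]
 [ 593.209  -20.427   20.   ]
 [ 595.47  -101.441   20.   ]
 [ 598.052 -179.923   20.   ]]
stand base [[312.916 251.314  50.   ]]
marks [[506.585 224.164   6.   ]
 [508.124 138.267   6.   ]]
[168  84  29  28 355] [[601.413 394.465   8.   ]]
[ 550   84   41   47 1027] [[ 584.569 -325.849    8.   ]]
[186 101  29  32 531] [[565.891 364.917   8.   ]]
[204 156  36  44 699] [[451.254 333.524   8.   ]]
```

```bash
python3 -m creep '[[[23,38,-260],[0,0,0],0],[[23,38,-260],[0,0,0],0],[[23,38,-260],[0,0,0],0],[[23,38,-260],[0,0,0],0],[[23,38,-260],[0,0,0],0],[[23,38,-260],[0,0,0],0],[[23,38,-260],[0,0,0],0],[[23,38,-260],[0,0,0],0]]'
python3 - <<'E'
from h import *
shot("wrist","w2")
E
```

```text
clock: 2.33
position: [521.2, 180.7, 156.3]
ee_rot: [0.504, -0.501, 0.499, -0.497]
contact_force: [-1.0, 0.3, 0.4]
gripper_width: 42.6
```

View pics/w2.png

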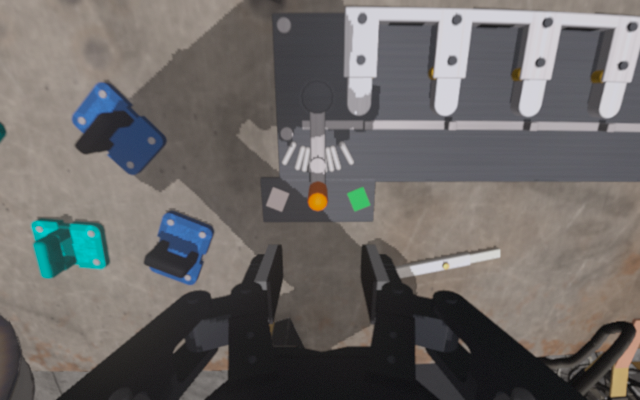

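```bash
python3 - <<'E'
from h import *
T=np.load("w2.npz")["T"]
c=lambda uv,z:cast("wrist",uv,z,T=T)
print("post",c([317.5,201],64)); print("hinge",c([317,96],25));print("nose",c([[359,115],[446,117],[530,118],[609,117]],20));print("railtop ends",c([[351,8],[630,16]],21))
print("deck",c([[277,14],[261,222],[375,222]],6));print("stand",c([[282,335]],60))
E
```

```text
post [[524.075 184.055  64.   ]]
hinge [[609.268 184.485  25.   ]]
nose [[592.854 145.868  20.   ]
 [591.599  64.55   20.   ]
 [591.745 -16.563  20.   ]
 [594.275 -96.499  20.   ]]
railtop ends [[679.46  155.924  21.   ]
 [681.106 -91.046  21.   ]]
deck [[678.794 219.729   6.   ]
 [480.45  246.022   6.   ]
 [480.253 121.935   6.   ]]
stand [[376.701 221.271  60.   ]]
```

```bash
python3 -m creep '[[[0,3,-123],[0,0,0],0],[[0,3,-123],[0,0,0],0],[[0,3,-123],[0,0,0],0],[[0,3,-123],[0,0,0],0],[[0,3,-123],[0,0,0],-0.45],[[0,3,-123],[0,0,0],-0.45],[[0,3,-123],[0,0,0],-0.45],[[0,3,-123],[0,0,0],-0.45]]'
python3 -m creep '[[[0,7,0],[0,0,0],-0.45],[[1,14,0],[0,0,0],-0.45],[[3,20,0],[0,0,0],-0.45],[[4,26,0],[0,0,0],-0.45],[[6,31,0],[0,0,0],-0.45],[[7,35,0],[0,0,0],-0.45],[[7,36,0],[0,0,0],-0.45],[[7,36,0],[0,0,0],-0.45]]'
python3 - <<'E'
from h import *
shot("wrist","w3",(200,60,440,260),3.2); print(arm.read_state()["contact_force"])
E
```

```text
clock: 3.05
position: [525.9, 185.3, 41.6]
ee_rot: [-0.498, 0.499, -0.5, 0.502]
contact_force: [-1.2, 0.4, 0.0]
gripper_width: 23.5
clock: 3.72
position: [531.8, 220.2, 38.5]
ee_rot: [-0.5, 0.499, -0.5, 0.5]
contact_force: [0.3, -4.4, 2.1]
gripper_width: 23.3
[ 1.175 -3.633  1.391]
```

View pics/w3.png

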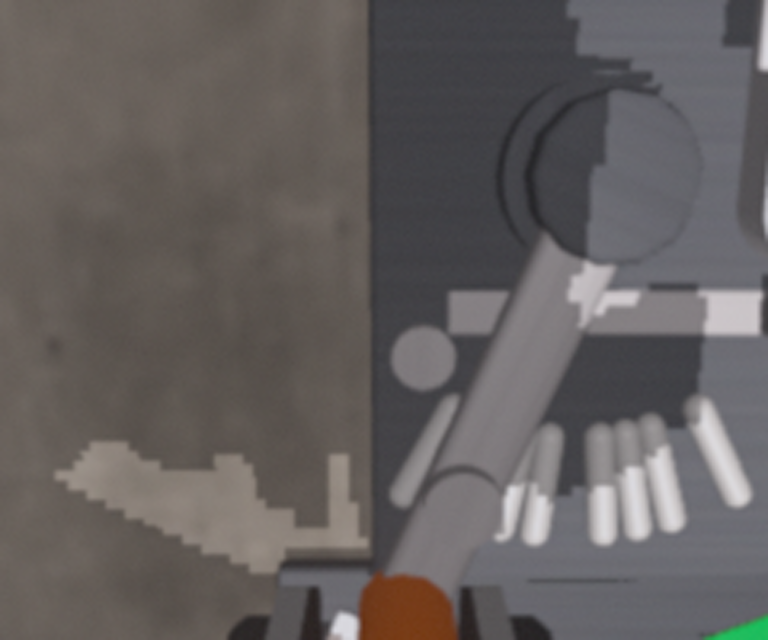

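```bash
python3 -m creep '[[[0,-3,0],[0,0,0],-0.45],[[0,-3,0],[0,0,0],-0.2],[[0,-3,40],[0,0,0],0],[[0,-3,80],[0,0,0],0],[[0,-3,122],[0,0,0],0],[[0,-3,122],[0,0,0],0],[[0,-3,122],[0,0,0],0]]'
cat >> h.py <<'E'
def blobs(im,minA=150):
    hsv=cv2.cvtColor(im,cv2.COLOR_RGB2HSV);m=cv2.inRange(hsv,(105,110,35),(125,255,255))
    # group the two halves of each panel
    k=cv2.morphologyEx(m,cv2.MORPH_CLOSE,np.ones((25,25),np.uint8))
    n,l,st,cc=cv2.connectedComponentsWithStats(k)
    out=[]
    for i in range(1,n):
        mm=((l==i)&(m>0)).astype(np.uint8)
        if mm.sum()>minA: out.append(mm)
    return out
def panel(mm,T,z=8):
    ys,xs=np.nonzero(mm)
    P=cast("wrist",np.c_[xs,ys],z,T=T)[:,:2]
    r=cv2.minAreaRect(P.astype(np.float32)*1.0)
    (cx,cy),(w,h),a=r
    if w<h: w,h,a=h,w,a+90
    return np.array([cx,cy]),w,h,(a+90)%180-90   # angle of long (x) axis, deg
E
python3 - <<'E'
from h import *
z=np.load("w2.npz")
for mm in blobs(z["im"]): print(panel(mm,z["T"]), mm.sum())
im,d,T=shot("wrist","w4")
for mm in blobs(im): print(panel(mm,T), mm.sum())
print(arm.read_state()["position"],arm.read_state()["joints"])
E
```

```text
clock: 4.35
position: [532.6, 218.7, 163.6]
ee_rot: [-0.497, 0.5, -0.5, 0.503]
contact_force: [-1.0, 0.1, -0.3]
gripper_width: 43.1
(array([579.62 , 381.344]), 80.00580596923828, 56.42353439331055, 42.92213439941406) 3097
(array([447.513, 339.408]), 80.8804931640625, 55.43048858642578, -24.190078735351562) 1909
(array([578.971, 380.124]), 78.60041809082031, 56.03915786743164, 42.06605911254883) 2811
(array([447.337, 338.403]), 81.19281768798828, 54.79004669189453, -23.40215301513672) 1801
[531.233 217.757 161.155] [ 0.671  0.357 -0.221 -0.001 -0.989  0.901]
```

View pics/w4.png

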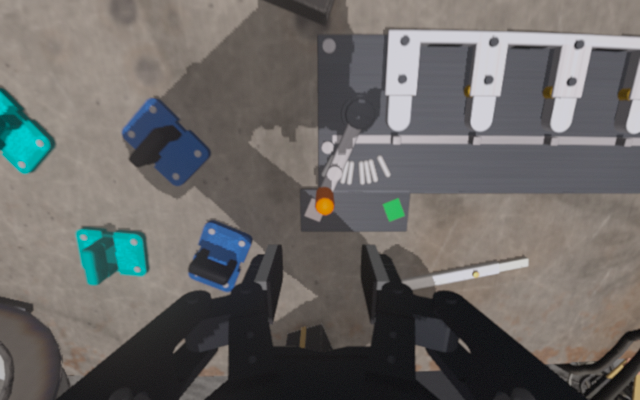

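```bash
python3 -m creep '[[[48,164,-10],[0,0,-0.829],0.5],[[48,164,-10],[0,0,-0.829],0.5],[[48,164,-10],[0,0,-0.829],0.5],[[48,164,-10],[0,0,-0.829],0.5],[[48,164,-10],[0,0,-0.829],0.5],[[48,164,-10],[0,0,-0.829],0.5],[[48,164,-10],[0,0,-0.829],0.5],[[48,164,-10],[0,0,-0.829],0.5],[[48,164,-10],[0,0,-0.829],0.5]]'
python3 - <<'E'
from h import *
s=arm.read_state()
im,d,T=shot("wrist","w5")
for mm in blobs(im): print(panel(mm,T), mm.sum())
print(s["position"],R.from_quat(s["ee_rot"]).as_matrix())
E
```

```text
clock: 5.15
position: [578.4, 380.8, 148.2]
ee_rot: [0.258, -0.658, 0.659, -0.256]
contact_force: [0.3, -0.8, 0.0]
gripper_width: 63.7
(array([579.311, 381.894]), 79.41290283203125, 55.603546142578125, 42.54397964477539) 3245
(array([448.062, 339.999]), 82.52323150634766, 57.252498626708984, -24.591827392578125) 2320
[578.438 380.812 148.202] [[-0.736 -0.003  0.677]
 [-0.677 -0.002 -0.736]
 [ 0.003 -1.    -0.   ]]
```

View pics/w5.png

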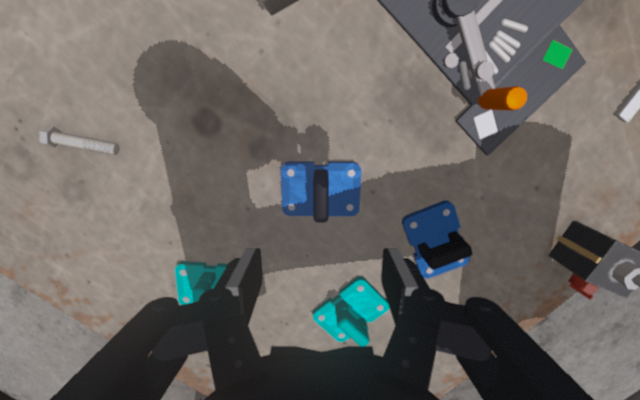

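```bash
python3 -m creep '[[[0,1,-134],[0,0,0],0.5],[[0,1,-134],[0,0,0],0.5],[[0,1,-134],[0,0,0],0.5],[[0,1,-134],[0,0,0],0.5],[[0,1,-134],[0,0,0],0.5],[[0,1,-134],[0,0,0],-1],[[0,1,-134],[0,0,0],-1],[[0,1,-134],[0,0,0],-1],[[0,1,-134],[0,0,0],-1],[[0,1,-134],[0,0,0],-1],[[0,1,-134],[0,0,0],-1]]'
```

```text
clock: 6.12
position: [580.1, 383.0, 19.2]
ee_rot: [-0.255, 0.659, -0.659, 0.258]
contact_force: [-1.4, 0.6, 6.9]
gripper_width: 12.8
```

```bash
python3 -m creep '[[[0,0,0],[0,0,0],-1],[[0,0,0],[0,0,0],-1]]';python3 -m creep '[[[0,0,15],[0,0,0],-1],[[0,0,30],[0,0,0],-1],[[0,0,60],[0,0,0],-1],[[0,0,100],[0,0,0],-1],[[0,0,100],[0,0,0],-1],[[0,0,100],[0,0,0],-1]]'
python3 - <<'E'
from h import *
s=arm.read_state();print(s["contact_force"],s["position"],s["joints"])
im,d,T=shot("wrist","w6")
E
```

```text
clock: 6.28
position: [580.1, 383.0, 19.2]
ee_rot: [-0.255, 0.659, -0.659, 0.258]
contact_force: [-0.7, 0.2, 6.3]
gripper_width: 13.0
clock: 6.78
position: [580.3, 383.4, 120.0]
ee_rot: [-0.254, 0.66, -0.658, 0.259]
contact_force: [0.6, -0.9, -3.2]
gripper_width: 13.0
[ 0.592 -0.872 -3.225] [580.275 383.361 119.954] [ 0.816  0.584  0.051 -0.    -1.031 -0.074]
```

View pics/w6.png

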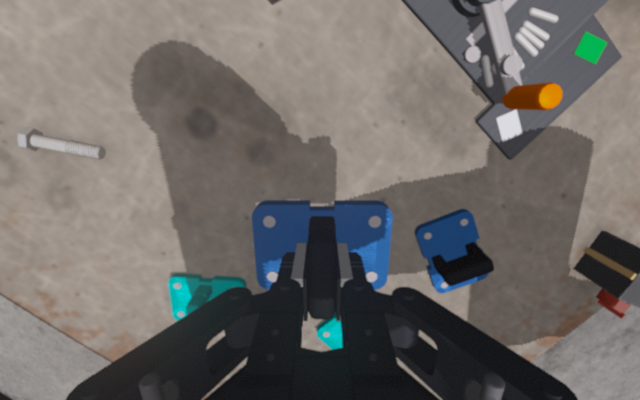

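```bash
python3 -m creep '[[[-51,-361,0],[0,0,-0.742],-1],[[-51,-361,0],[0,0,-0.742],-1],[[-51,-361,0],[0,0,-0.742],-1],[[-51,-361,0],[0,0,-0.742],-1],[[-51,-361,0],[0,0,-0.742],-1],[[-51,-361,0],[0,0,-0.742],-1],[[-51,-361,0],[0,0,-0.742],-1],[[-51,-361,0],[0,0,-0.742],-1],[[-51,-361,0],[0,0,-0.742],-1],[[-51,-361,0],[0,0,-0.742],-1],[[-51,-361,0],[0,0,-0.742],-1]]'
python3 - <<'E'
from h import *
s=arm.read_state();print(s["contact_force"],s["position"],R.from_quat(s["ee_rot"]).as_matrix())
im,d,T=shot("wrist","w7")
E
```

```text
clock: 7.75
position: [526.4, 19.1, 114.8]
ee_rot: [-0.0, -0.707, 0.707, 0.003]
contact_force: [0.4, 0.8, -2.6]
gripper_width: 12.7
[ 0.419  0.763 -2.636] [526.408  19.052 114.804] [[-1.    -0.004 -0.004]
 [ 0.004 -0.001 -1.   ]
 [ 0.004 -1.     0.001]]
```

View pics/w7.png

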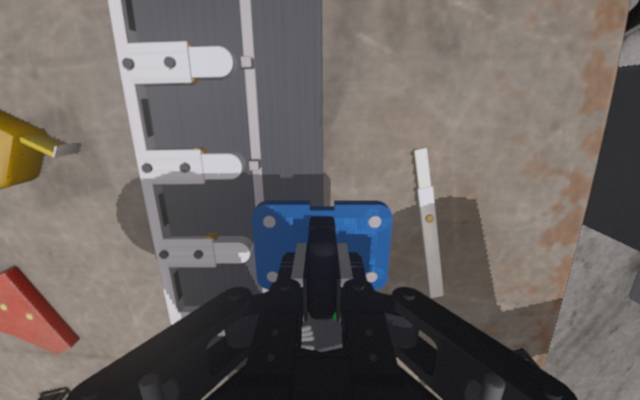

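```bash
python3 - <<'E'
from h import *
z=np.load("w7.npz");T=z["T"]
c=lambda uv,h:cast("wrist",uv,h,T=T)
print("nose",c([[233,62],[243,166],[251,253]],20))
print("teeth",c([[247,62],[255,165]],18))
print("railtop back corner / centers of screws",c([[128,63],[170,62],[147,168],[185,167],[163,254],[198,254]],21))
print("deck edge",c([[321,20],[323,180]],6))
im=z["im"][:,:,::-1][30:290,100:420]
cv2.imwrite("pics/w7c.png",cv2.resize(im,None,fx=2.4,fy=2.4,interpolation=cv2.INTER_CUBIC))
for mm in blobs(z["im"]): print(panel(mm,T,z=114.8-19.2+8))
E
```

```text
nose [[592.903 -92.44   20.   ]
 [591.778 -13.233  20.   ]
 [591.492  67.217  20.   ]]
teeth [[582.819 -92.582  18.   ]
 [582.207 -13.618  18.   ]]
railtop back corner / centers of screws [[672.808 -93.211  21.   ]
 [640.31  -93.131  21.   ]
 [672.326 -12.423  21.   ]
 [639.97  -12.968  21.   ]
 [672.705  67.732  21.   ]
 [640.058  67.672  21.   ]]
deck edge [[ 526.712 -123.639    6.   ]
 [ 525.446    2.505    6.   ]]
(array([527.087,  19.257]), 80.2714614868164, 57.62295150756836, -1.0132904052734375)
```

View pics/w7c.png

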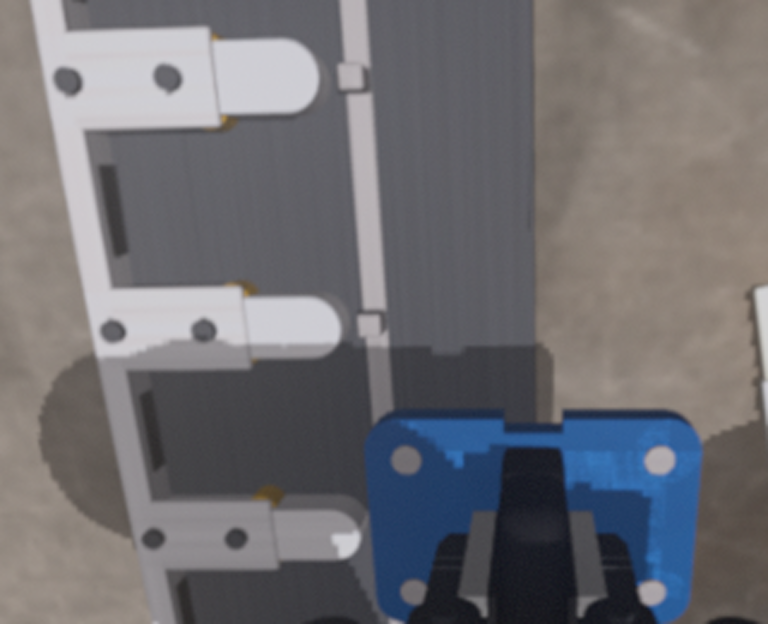

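```bash
python3 -m creep '[[[0,8,-40],[0,0,0.01],-1],[[10,8,-70],[0,0,0.01],-1],[[20,8,-86],[0,0,0.01],-1],[[20,8,-86],[0,0,0.01],-1],[[20,8,-86],[0,0,0.01],-1],[[20,8,-86],[0,0,0.01],-1]]'
python3 - <<'E'
from h import *
s=arm.read_state();print(s["contact_force"],s["position"],R.from_quat(s["ee_rot"]).as_matrix())
im,d,T=shot("wrist","w8",(140,100,460,340),2.5)
for mm in blobs(im): print(panel(mm,T,z=18))
E
```

```text
clock: 8.3
position: [548.4, 30.0, 30.4]
ee_rot: [-0.004, 0.707, -0.707, 0.004]
contact_force: [-0.1, 0.1, -2.9]
gripper_width: 12.8
[-0.051  0.14  -2.859] [548.403  30.04   30.446] [[-1.     0.     0.011]
 [-0.011  0.    -1.   ]
 [-0.    -1.    -0.   ]]
(array([549.277,  31.694]), 80.82655334472656, 58.733882904052734, 0.6489992737770081)
```

View pics/w8.png

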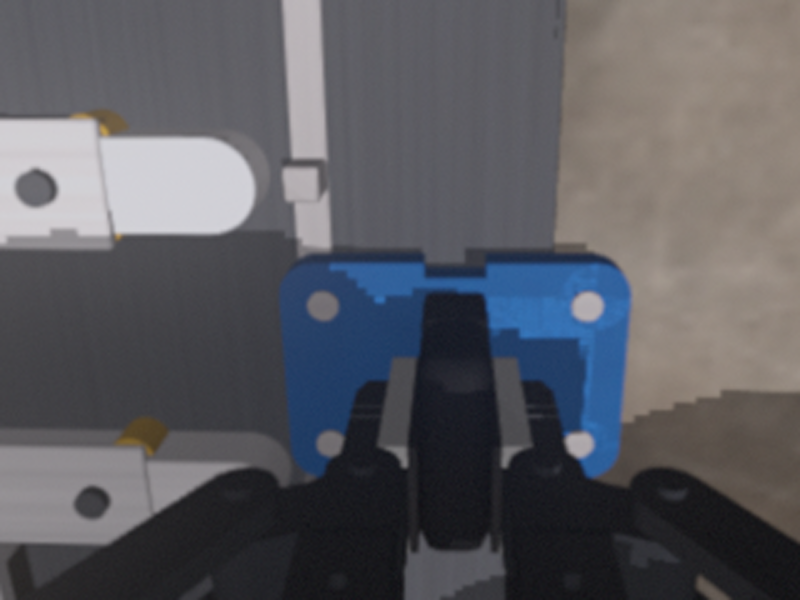

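```bash
python3 - <<'E'
from h import *
z=np.load("w8.npz");T=z["T"]
c=lambda uv,h:cast("wrist",uv,h,T=T)
f=lambda u,v:[140+u/2.5,100+v/2.5]
print("midrail",c([f(120,137),f(200,137),f(120,235),f(200,235)],20))
print("leftrail top edge",c([f(170,460),f(230,460)],20), "bottom", c([f(130,430),f(230,430)],6))
print("nose",c(f(255,187),20),"tooth",c(f(303,183),18))
tz=s=30.4-19.2+8
print("panel near edge",c([f(330,265),f(400,265),f(500,264),f(590,265)],tz))
print("bolts",c([f(323,306),f(587,306),f(331,443),f(579,443)],tz))
print("left/right edge",c([f(282,350),f(629,350)],tz))
E
```

```text
midrail [[620.744 -23.885  20.   ]
 [603.594 -23.996  20.   ]
 [623.538  -2.145  20.   ]
 [605.645  -2.336  20.   ]]
leftrail top edge [[618.917  55.652  20.   ]
 [604.003  55.35   20.   ]] bottom [[634.875  56.157   6.   ]
 [608.098  55.635   6.   ]]
nose [[592.657 -13.28   20.   ]] tooth [[582.644 -13.809  18.   ]]
panel near edge [[577.309   4.607  19.2  ]
 [561.626   4.426  19.2  ]
 [539.264   3.935  19.2  ]
 [519.09    3.946  19.2  ]]
bolts [[579.324  14.53   19.2  ]
 [519.081  13.845  19.2  ]
 [579.041  50.612  19.2  ]
 [518.497  49.923  19.2  ]]
left/right edge [[589.419  25.726  19.2  ]
 [508.485  24.806  19.2  ]]
```

```bash
python3 -m creep '[[[0,-5.4,-3],[0,0,0],-1],[[0,-5.4,-3],[0,0,0],-1],[[0,-5.4,-3],[0,0,0],-1]]'; python3 -m creep '[[[8,0,0],[0,0,0],-1],[[16,0,0],[0,0,0],-1],[[24,0,0],[0,0,0],-1],[[24,0,0],[0,0,0],-1]]'
python3 - <<'E'
from h import *
s=arm.read_state();print(s["contact_force"],s["wrist_torque"],s["position"])
im,d,T=shot("wrist","w9",(140,100,460,340),2.5)
E
```

```text
clock: 8.6
position: [548.0, 23.4, 27.7]
ee_rot: [-0.003, 0.707, -0.707, 0.004]
contact_force: [0.4, -0.9, -2.4]
gripper_width: 12.9
clock: 8.93
position: [575.0, 24.0, 27.7]
ee_rot: [-0.002, 0.707, -0.707, 0.005]
contact_force: [0.5, 0.7, -3.2]
gripper_width: 12.9
[ 0.512  0.69  -3.189] [ 0.029 -0.016  0.028] [575.008  23.993  27.651]
```

View pics/w9.png

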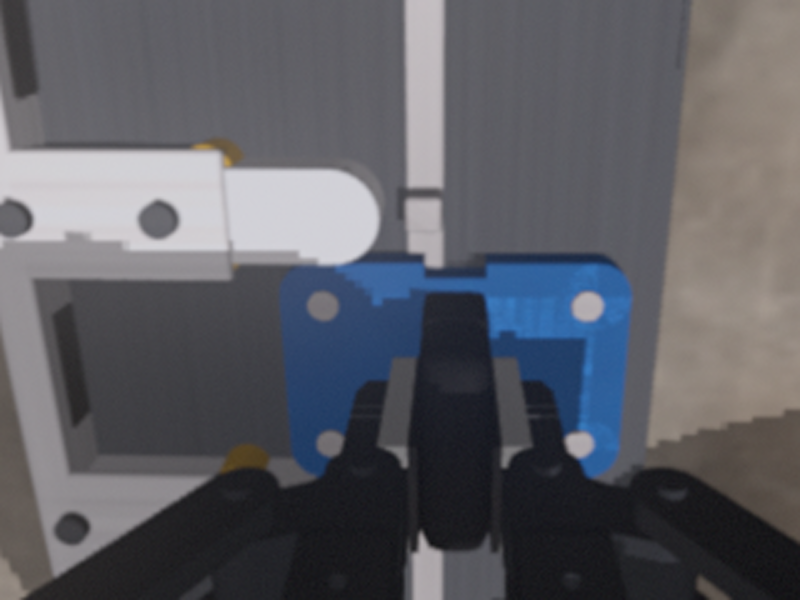

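```bash
python3 -m creep '[[[5,0,0],[0,0,0],-1],[[10,0,0],[0,0,0],-1],[[15,0,0],[0,0,0],-1],[[15,0,0],[0,0,0],-1]]'; python3 -m creep '[[[5,0,0],[0,0,0],-1],[[10,0,0],[0,0,0],-1],[[15,0,0],[0,0,0],-1],[[20,0,0],[0,0,0],-1]]'
```

```text
clock: 9.32
position: [588.0, 24.0, 27.2]
ee_rot: [-0.003, 0.707, -0.707, 0.004]
contact_force: [-0.1, 0.2, -1.7]
gripper_width: 13.0
clock: 9.65
position: [604.4, 23.6, 26.1]
ee_rot: [0.006, -0.707, 0.707, -0.001]
contact_force: [-4.5, 3.0, -3.4]
gripper_width: 12.7
```

```bash
python3 -m creep '[[[5,0,0],[0,0,0],-1],[[10,0,0],[0,0,0],-1],[[10,0,0],[0,0,0],-1]]'; python3 -m creep '[[[4,0,0],[0,0,0],-1],[[8,0,0],[0,0,0],-1],[[8,0,0],[0,0,0],-1]]'; python3 - <<'E'
from h import *
s=arm.read_state();print(s["contact_force"],s["wrist_torque"],s["position"])
im,d,T=shot("wrist","w10",(140,100,460,340),2.5)
E
```

```text
clock: 9.9
position: [618.0, 23.9, 27.0]
ee_rot: [-0.003, 0.707, -0.707, 0.004]
contact_force: [-1.2, 1.8, -5.1]
gripper_width: 12.7
clock: 10.15
position: [627.9, 24.3, 28.1]
ee_rot: [-0.002, 0.707, -0.707, 0.006]
contact_force: [-0.1, 2.4, -3.3]
gripper_width: 12.7
[-0.121  2.351 -3.309] [ 0.862 -0.169  0.017] [627.927  24.329  28.145]
```

View pics/w10.png

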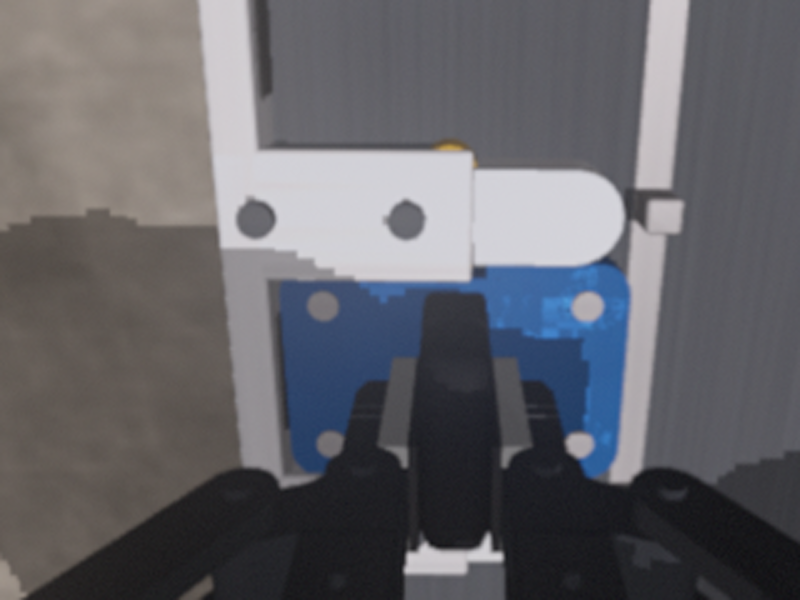

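```bash
python3 -m creep '[[[2,0,0],[0,0,0],-1],[[4,0,0],[0,0,0],-1],[[4,0,0],[0,0,0],-1]]'; python3 -m creep '[[[2,0,0],[0,0,0],-1],[[4,0,0],[0,0,0],-1],[[4,0,0],[0,0,0],-1]]'
```

```text
clock: 10.45
position: [629.5, 24.0, 27.6]
ee_rot: [-0.003, 0.707, -0.707, 0.004]
contact_force: [-0.7, 4.8, -0.9]
gripper_width: 13.1
clock: 10.7
position: [629.8, 23.6, 26.7]
ee_rot: [0.006, -0.707, 0.707, -0.0]
contact_force: [-8.4, 5.4, 0.9]
gripper_width: 13.2
```

```bash
python3 -m creep '[[[2,0,0],[0,0,0],-1],[[3,0,0],[0,0,0],-1],[[3,0,0],[0,0,0],-1]]'; python3 -m creep '[[[-6,0,-2],[0,0,0],-1],[[-6,0,-2],[0,0,0],0],[[-6,0,-2],[0,0,0],0.3],[[-6,0,-2],[0,0,0],0.3]]'
python3 -m creep '[[[0,0,50],[0,0,0],0.3],[[0,0,100],[0,0,0],0.3],[[0,0,130],[0,0,0],0.3],[[0,0,130],[0,0,0],0.3],[[0,0,130],[0,0,0],0.3]]'
python3 - <<'E'
from h import *
s=arm.read_state();print(s["contact_force"],s["wrist_torque"],s["position"])
im,d,T=shot("wrist","w11",(140,60,460,300),2.5)
for mm in blobs(im): print(panel(mm,T,z=14))
for mm in blobs(im): print(panel(mm,T,z=8))
E
```

```text
clock: 10.95
position: [629.9, 23.5, 26.4]
ee_rot: [0.008, -0.707, 0.708, 0.002]
contact_force: [-12.9, 6.9, 5.5]
gripper_width: 13.1
clock: 11.28
position: [631.3, 23.2, 26.1]
ee_rot: [0.003, -0.707, 0.707, -0.004]
contact_force: [0.5, 0.4, -0.4]
gripper_width: 47.9
clock: 11.7
position: [633.1, 23.6, 160.5]
ee_rot: [0.0, 0.708, -0.707, 0.007]
contact_force: [-1.0, 0.2, -0.4]
gripper_width: 55.1
[-1.034  0.228 -0.371] [0.023 0.044 0.001] [633.109  23.622 160.451]
(array([628.413,  25.888]), 78.47925567626953, 55.637779235839844, 0.7218906879425049)
(array([452.647, 314.283]), 72.65387725830078, 35.37123107910156, -25.36524200439453)
(array([628.307,  27.578]), 80.11042785644531, 56.79410934448242, 0.7219909429550171)
(array([448.889, 321.967]), 74.1639404296875, 36.10639953613281, -25.36522674560547)
```

View pics/w11.png

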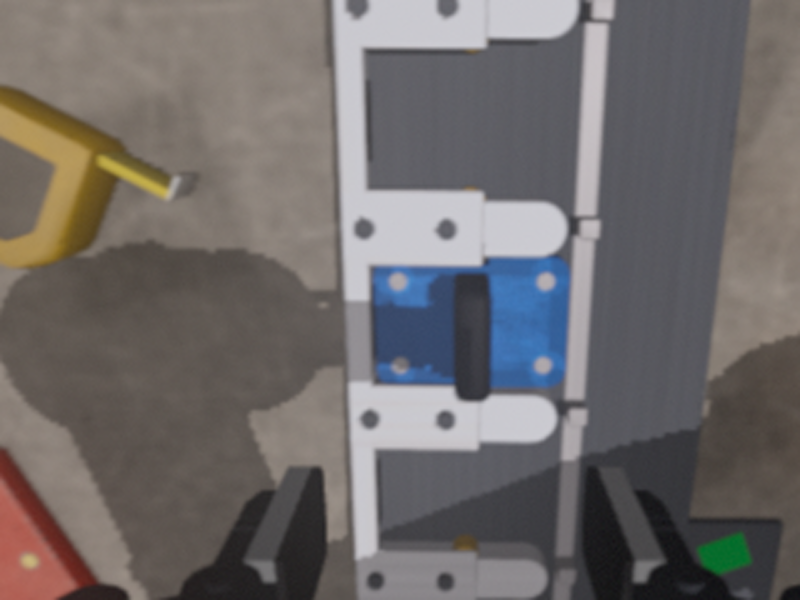

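View pics/w11_full.png

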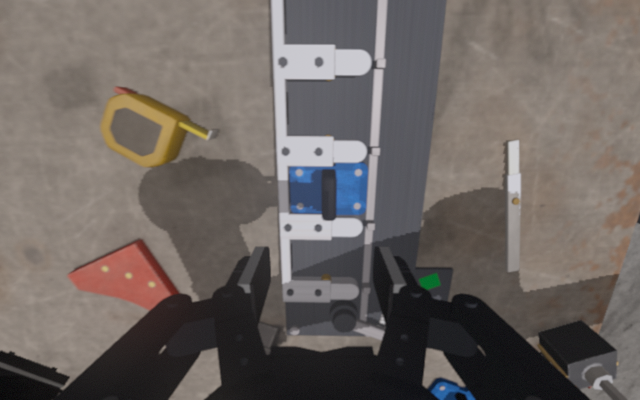

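```bash
python3 -m creep '[[[-184,315,-10],[0,0,-0.429],0.5],[[-184,315,-10],[0,0,-0.429],0.5],[[-184,315,-10],[0,0,-0.429],0.5],[[-184,315,-10],[0,0,-0.429],0.5],[[-184,315,-10],[0,0,-0.429],0.5],[[-184,315,-10],[0,0,-0.429],0.5],[[-184,315,-10],[0,0,-0.429],0.5],[[-184,315,-10],[0,0,-0.429],0.5],[[-184,315,-10],[0,0,-0.429],0.5],[[-184,315,-10],[0,0,-0.429],0.5],[[-184,315,-10],[0,0,-0.429],0.5]]'
python3 - <<'E'
from h import *
s=arm.read_state()
im,d,T=shot("wrist","w12")
for mm in blobs(im): print(panel(mm,T), mm.sum())
print(s["position"],R.from_quat(s["ee_rot"]).as_matrix()[:2,0])
E
```

```text
clock: 12.67
position: [444.7, 339.7, 143.6]
ee_rot: [-0.145, -0.691, 0.693, 0.146]
contact_force: [-0.7, -0.1, -0.4]
gripper_width: 64.0
(array([446.448, 339.144]), 79.14356231689453, 55.7425422668457, -24.11505889892578) 3292
[444.678 339.727 143.613] [-0.915  0.404]
```

View pics/w12.png

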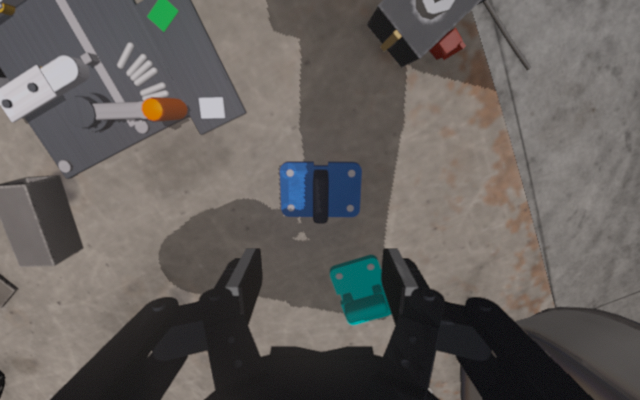

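```bash
python3 -m creep '[[[1.5,-0.5,-125],[0,0,0],0.5],[[1.5,-0.5,-125],[0,0,0],0.5],[[1.5,-0.5,-125],[0,0,0],0.5],[[1.5,-0.5,-125],[0,0,0],0.5],[[1.5,-0.5,-125],[0,0,0],0.5],[[1.5,-0.5,-125],[0,0,0],-1],[[1.5,-0.5,-125],[0,0,0],-1],[[1.5,-0.5,-125],[0,0,0],-1],[[1.5,-0.5,-125],[0,0,0],-1],[[1.5,-0.5,-125],[0,0,0],-1],[[1.5,-0.5,-125],[0,0,0],-1]]'
```

```text
clock: 13.63
position: [448.5, 339.3, 22.9]
ee_rot: [0.148, 0.693, -0.69, -0.146]
contact_force: [-1.3, -0.9, 7.1]
gripper_width: 12.8
```

```bash
python3 -m creep '[[[0,0,15],[0,0,0],-1],[[0,0,30],[0,0,0],-1],[[0,0,60],[0,0,0],-1],[[0,0,100],[0,0,0],-1],[[0,0,100],[0,0,0],-1],[[0,0,100],[0,0,0],-1]]'
python3 - <<'E'
from h import *
s=arm.read_state();print(s["contact_force"],s["position"],s["joints"])
E
```

```text
clock: 14.13
position: [448.4, 339.5, 123.5]
ee_rot: [0.148, 0.694, -0.689, -0.146]
contact_force: [-1.0, 0.7, -3.8]
gripper_width: 12.6
[-0.983  0.733 -3.759] [448.395 339.504 123.512] [ 0.936  0.378 -0.299 -0.    -0.886 -1.355]
```

```bash
python3 -m creep '[[[82,-392,0],[0,0,0.424],-1],[[82,-392,0],[0,0,0.424],-1],[[82,-392,0],[0,0,0.424],-1],[[82,-392,0],[0,0,0.424],-1],[[82,-392,0],[0,0,0.424],-1],[[82,-392,0],[0,0,0.424],-1],[[82,-392,0],[0,0,0.424],-1],[[82,-392,0],[0,0,0.424],-1],[[82,-392,0],[0,0,0.424],-1],[[82,-392,0],[0,0,0.424],-1],[[82,-392,0],[0,0,0.424],-1],[[82,-392,0],[0,0,0.424],-1]]'
python3 -m creep '[[[0,0,-40],[0,0,0],-1],[[0,0,-70],[0,0,0],-1],[[18,0,-85],[0,0,0],-1],[[18,0,-85],[0,0,0],-1],[[18,0,-85],[0,0,0],-1],[[18,0,-85],[0,0,0],-1]]'
python3 - <<'E'
from h import *
s=arm.read_state();print(s["contact_force"],s["position"],R.from_quat(s["ee_rot"]).as_matrix()[:2,0])
im,d,T=shot("wrist","w13",(140,100,460,340),2.5)
E
```

```text
clock: 15.13
position: [528.2, -55.6, 118.7]
ee_rot: [-0.002, 0.707, -0.707, -0.001]
contact_force: [-1.1, -0.1, -3.1]
gripper_width: 13.1
clock: 15.63
position: [547.9, -52.9, 36.0]
ee_rot: [-0.002, 0.707, -0.707, 0.003]
contact_force: [1.0, -0.0, -2.2]
gripper_width: 12.6
[ 1.008 -0.036 -2.192] [547.885 -52.944  35.96 ] [-1.    -0.006]
```

View pics/w13.png

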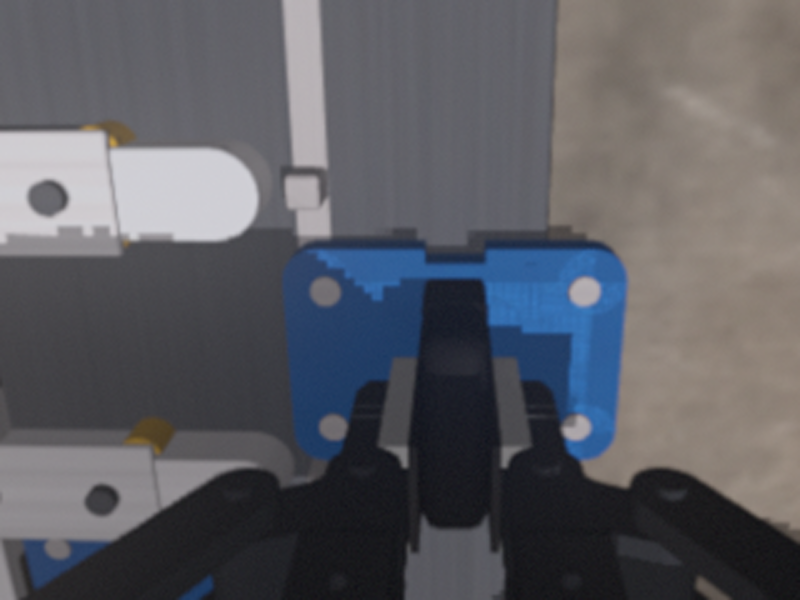

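```bash
python3 - <<'E'
from h import *
z=np.load("w13.npz");T=z["T"]
c=lambda uv,h:cast("wrist",uv,h,T=T)
f=lambda u,v:[140+u/2.5,100+v/2.5]
print("rightrail",c([f(130,147),f(200,147),f(130,241),f(200,241)],20))
print("leftrail top edge",c([f(170,460),f(230,460)],20), "bottom", c([f(130,430),f(230,430)],6))
print("nose",c(f(259,197),20),"tooth",c(f(304,190),18))
tz=36-22.9+8
for tz in (21,19):
  print("panel near edge",c([f(330,252),f(400,252),f(500,250),f(590,251)],tz))
  b=c([f(325,292),f(584.5,292),f(333,428),f(575,428)],tz);print("bolts",b,b.mean(0))
im=z["im"][:,:,::-1]
E
```

```text
rightrail [[ 620.578 -104.13    20.   ]
 [ 604.965 -104.16    20.   ]
 [ 623.403  -82.395   20.   ]
 [ 607.137  -82.493   20.   ]]
leftrail top edge [[621.065 -23.891  20.   ]
 [605.601 -24.134  20.   ]] bottom [[637.364 -23.764   6.   ]
 [609.68  -24.174   6.   ]]
nose [[592.743 -92.913  20.   ]] tooth [[582.939 -94.1    18.   ]]
panel near edge [[577.186 -80.361  21.   ]
 [561.214 -80.464  21.   ]
 [538.449 -81.09   21.   ]
 [517.922 -80.984  21.   ]]
bolts [[578.808 -70.58   21.   ]
 [518.554 -70.973  21.   ]
 [578.643 -34.417  21.   ]
 [518.605 -34.821  21.   ]] [548.652 -52.698  21.   ]
panel near edge [[577.542 -79.707  19.   ]
 [561.366 -79.812  19.   ]
 [538.312 -80.445  19.   ]
 [517.525 -80.338  19.   ]]
bolts [[579.184 -69.802  19.   ]
 [518.164 -70.199  19.   ]
 [579.017 -33.179  19.   ]
 [518.216 -33.588  19.   ]] [548.645 -51.692  19.   ]
```

```bash
python3 -m creep '[[[0,-0.5,-4],[0,0,0.003],-1],[[0,-0.5,-5],[0,0,0.003],-1],[[0,-0.5,-5],[0,0,0.003],-1]]'; python3 -m creep '[[[8,0,0],[0,0,0],-1],[[16,0,0],[0,0,0],-1],[[24,0,0],[0,0,0],-1],[[24,0,0],[0,0,0],-1]]'
python3 - <<'E'
from h import *
s=arm.read_state();print(s["contact_force"],s["wrist_torque"],s["position"])
im,d,T=shot("wrist","w14",(140,100,460,340),2.5)
E
```

```text
clock: 15.93
position: [547.4, -54.2, 30.7]
ee_rot: [-0.003, 0.707, -0.707, 0.003]
contact_force: [-0.2, -0.2, -2.4]
gripper_width: 12.4
clock: 16.27
position: [574.6, -54.2, 30.7]
ee_rot: [-0.002, 0.707, -0.707, 0.004]
contact_force: [0.2, 0.1, -2.3]
gripper_width: 12.6
[ 0.25   0.114 -2.272] [-0.01  -0.062 -0.039] [574.55  -54.2    30.662]
```

View pics/w14.png

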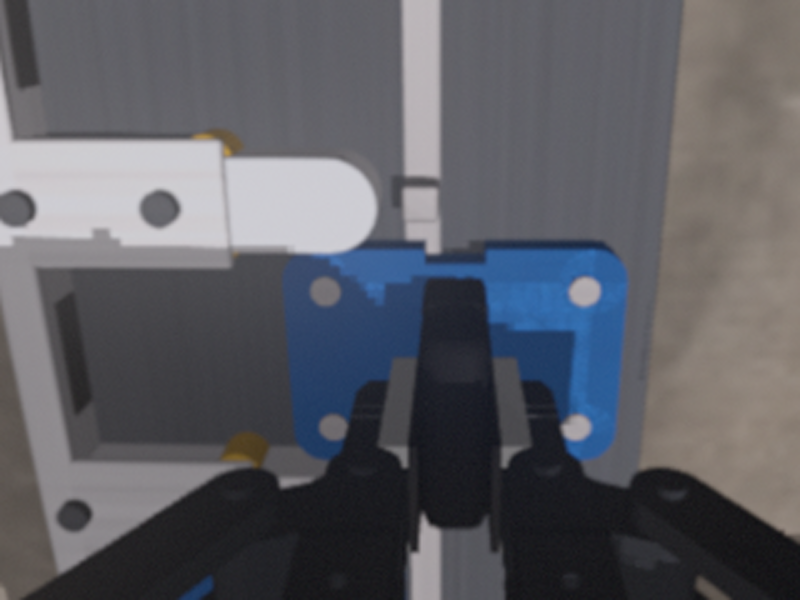

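Panel sits between the noses with no side force; the near edge (row ~252) lies on the rail edge. Push on.

```bash
python3 -m creep '[[[5,0,0],[0,0,0],-1],[[10,0,0],[0,0,0],-1],[[15,0,0],[0,0,0],-1],[[15,0,0],[0,0,0],-1]]'; python3 -m creep '[[[5,0,0],[0,0,0],-1],[[10,0,0],[0,0,0],-1],[[15,0,0],[0,0,0],-1],[[20,0,0],[0,0,0],-1]]'; python3 -m creep '[[[5,0,0],[0,0,0],-1],[[10,0,0],[0,0,0],-1],[[15,0,0],[0,0,0],-1],[[18,0,0],[0,0,0],-1]]'
```

```text
clock: 16.65
position: [587.7, -54.2, 30.3]
ee_rot: [-0.003, 0.707, -0.707, 0.003]
contact_force: [0.2, 0.6, -1.9]
gripper_width: 12.9
clock: 16.98
position: [603.0, -54.3, 29.5]
ee_rot: [-0.005, 0.707, -0.707, -0.0]
contact_force: [-3.5, 1.9, -3.2]
gripper_width: 12.7
clock: 17.32
position: [626.2, -53.9, 30.3]
ee_rot: [-0.002, 0.707, -0.707, 0.004]
contact_force: [-1.4, 3.1, -2.1]
gripper_width: 12.5
```

```bash
python3 -m creep '[[[2,0,0],[0,0,0],-1],[[4,0,0],[0,0,0],-1],[[4,0,0],[0,0,0],-1]]'; python3 -m creep '[[[2,0,0],[0,0,0],-1],[[4,0,0],[0,0,0],-1],[[4,0,0],[0,0,0],-1]]'
```

```text
clock: 17.57
position: [629.7, -53.9, 30.6]
ee_rot: [-0.002, 0.707, -0.707, 0.004]
contact_force: [-1.5, 3.7, -1.5]
gripper_width: 12.5
clock: 17.82
position: [629.9, -54.2, 30.0]
ee_rot: [-0.005, 0.707, -0.707, 0.0]
contact_force: [-6.3, 5.0, 1.1]
gripper_width: 12.9
```

```bash
python3 -m creep '[[[2,0,0],[0,0,0],-1],[[3,0,0],[0,0,0],-1],[[3,0,0],[0,0,0],-1]]'; python3 -m creep '[[[-6,0,-2],[0,0,0],-1],[[-6,0,-2],[0,0,0],0],[[-6,0,-2],[0,0,0],0.3],[[-6,0,-2],[0,0,0],0.3]]'
python3 -m creep '[[[0,0,50],[0,0,0],0.3],[[0,0,100],[0,0,0],0.3],[[0,0,150],[0,0,0],0.3],[[0,0,150],[0,0,0],0.3],[[0,0,150],[0,0,0],0.3]]'
python3 - <<'E'
from h import *
s=arm.read_state();print(s["contact_force"],s["position"])
im,d,T=shot("wrist","w15")
for mm in blobs(im): print(panel(mm,T,z=14))
E
```

```text
clock: 18.07
position: [630.1, -54.4, 29.5]
ee_rot: [0.007, -0.707, 0.707, 0.002]
contact_force: [-11.7, 5.9, 3.0]
gripper_width: 12.9
clock: 18.4
position: [630.9, -54.8, 29.2]
ee_rot: [0.002, -0.707, 0.707, -0.004]
contact_force: [0.3, -0.4, 1.1]
gripper_width: 48.5
clock: 18.82
position: [634.3, -54.8, 186.9]
ee_rot: [-0.003, -0.707, 0.707, -0.009]
contact_force: [1.1, 0.7, 0.3]
gripper_width: 55.8
[1.106 0.679 0.323] [634.301 -54.844 186.91 ]
(array([628.781, -14.837]), 135.95001220703125, 79.92130279541016, -89.93351786583662)
```

View pics/w15.png

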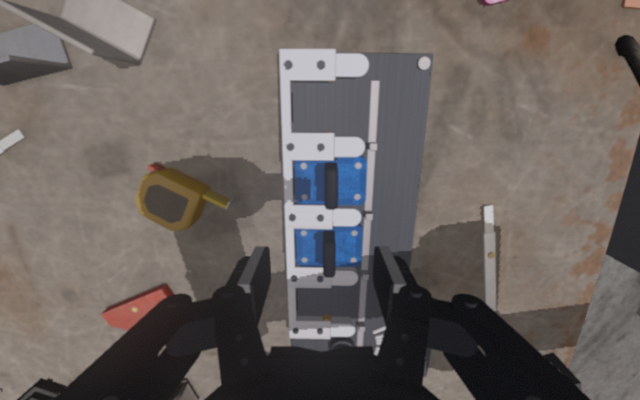

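```bash
python3 -m creep '[[[-48,-271,-25],[0,0,0],0.5],[[-48,-271,-25],[0,0,0],0.5],[[-48,-271,-25],[0,0,0],0.5],[[-48,-271,-25],[0,0,0],0.5],[[-48,-271,-25],[0,0,0],0.5],[[-48,-271,-25],[0,0,0],0.5],[[-48,-271,-25],[0,0,0],0.5],[[-48,-271,-25],[0,0,0],0.5],[[-48,-271,-25],[0,0,0],0.5]]'
python3 - <<'E'
from h import *
s=arm.read_state()
im,d,T=shot("wrist","w16")
for mm in blobs(im): print(panel(mm,T), mm.sum())
print(s["position"],R.from_quat(s["ee_rot"]).as_matrix()[:2,0],s["joints"])
E
```

```text
clock: 19.62
position: [580.4, -327.0, 151.4]
ee_rot: [-0.002, 0.707, -0.707, 0.001]
contact_force: [-0.6, 0.4, 0.6]
gripper_width: 63.7
(array([ 582.884, -327.186]), 79.54322052001953, 55.964866638183594, -8.564949035644531) 3162
[ 580.423 -327.045  151.448] [-1.    -0.005] [-0.271  0.514  0.012 -0.    -1.071  0.275]
```

View pics/w16.png

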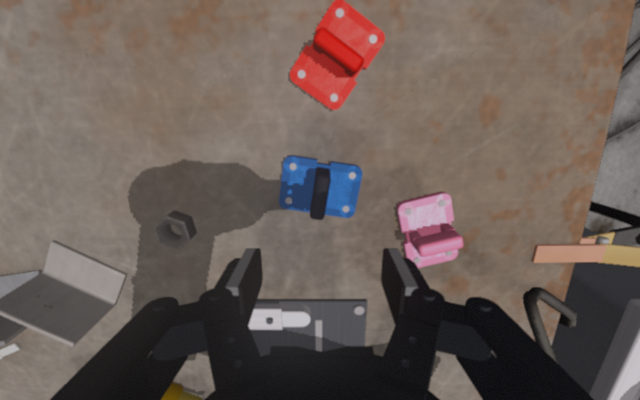

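```bash
python3 -m creep '[[[2,0,-40],[0,0,-0.155],0.5],[[2,0,-70],[0,0,-0.155],0.5],[[2,0,-129],[0,0,-0.155],0.5],[[2,0,-129],[0,0,-0.155],0.5],[[2,0,-129],[0,0,-0.155],0.5],[[2,0,-129],[0,0,-0.155],-1],[[2,0,-129],[0,0,-0.155],-1],[[2,0,-129],[0,0,-0.155],-1],[[2,0,-129],[0,0,-0.155],-1],[[2,0,-129],[0,0,-0.155],-1],[[2,0,-129],[0,0,-0.155],-1]]'
python3 -m creep '[[[0,0,15],[0,0,0],-1],[[0,0,30],[0,0,0],-1],[[0,0,60],[0,0,0],-1],[[0,0,100],[0,0,0],-1],[[0,0,100],[0,0,0],-1],[[0,0,100],[0,0,0],-1]]'
python3 - <<'E'
from h import *
s=arm.read_state();print(s["contact_force"],s["position"],R.from_quat(s["ee_rot"]).as_matrix()[:2,0])
E
```

```text
clock: 20.58
position: [584.9, -325.5, 26.8]
ee_rot: [-0.053, -0.705, 0.706, 0.05]
contact_force: [-0.5, 2.1, 6.4]
gripper_width: 12.2
clock: 21.08
position: [585.2, -325.8, 127.8]
ee_rot: [-0.054, -0.705, 0.706, 0.05]
contact_force: [-0.0, 0.1, -1.9]
gripper_width: 13.0
[-0.008  0.095 -1.937] [ 585.228 -325.833  127.807] [-0.989  0.147]
```

```bash
python3 -m creep '[[[-56,193,0],[0,0,0.157],-1],[[-56,193,0],[0,0,0.157],-1],[[-56,193,0],[0,0,0.157],-1],[[-56,193,0],[0,0,0.157],-1],[[-56,193,0],[0,0,0.157],-1],[[-56,193,0],[0,0,0.157],-1],[[-56,193,0],[0,0,0.157],-1]]'
python3 -m creep '[[[0,0,-40],[0,0,0],-1],[[0,0,-70],[0,0,0],-1],[[18,0,-86],[0,0,0],-1],[[18,0,-86],[0,0,0],-1],[[18,0,-86],[0,0,0],-1],[[18,0,-86],[0,0,0],-1]]'
python3 - <<'E'
from h import *
s=arm.read_state();print(s["contact_force"],s["position"],R.from_quat(s["ee_rot"]).as_matrix()[:2,0])
im,d,T=shot("wrist","w17",(140,100,460,340),2.5)
E
```

```text
clock: 21.67
position: [526.3, -130.6, 123.5]
ee_rot: [-0.005, 0.707, -0.707, 0.004]
contact_force: [0.5, -0.3, -1.0]
gripper_width: 12.3
clock: 22.17
position: [546.0, -133.1, 38.1]
ee_rot: [-0.003, 0.707, -0.707, 0.003]
contact_force: [0.3, 0.6, -2.2]
gripper_width: 12.5
[ 0.336  0.585 -2.167] [ 546.003 -133.096   38.132] [-1.    -0.009]
```

View pics/w17.png

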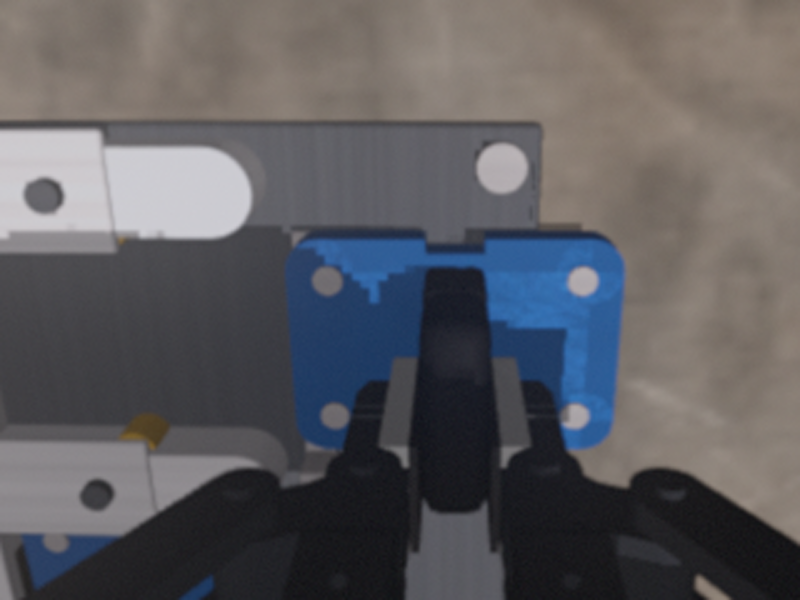

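```bash
python3 - <<'E'
from h import *
z=np.load("w17.npz");T=z["T"]
c=lambda uv,h:cast("wrist",uv,h,T=T)
f=lambda u,v:[140+u/2.5,100+v/2.5]
print("rightrail",c([f(130,145),f(200,146),f(130,239),f(200,239)],20))
print("leftrail top edge",c([f(170,456),f(230,456)],20))
print("nose",c(f(252,193),20))
for tz in (21,18):
  print("panel near edge",c([f(330,241),f(400,241),f(500,240),f(590,240)],tz)[:,:2])
  b=c([f(327,281),f(583,281),f(335,415.5),f(574,416)],tz)[:,:2];print("bolts",b,b.mean(0))
E
```

```text
rightrail [[ 619.718 -184.182   20.   ]
 [ 603.934 -184.025   20.   ]
 [ 622.516 -162.188   20.   ]
 [ 606.051 -162.322   20.   ]]
leftrail top edge [[ 619.91  -103.633   20.   ]
 [ 604.278 -103.906   20.   ]]
nose [[ 593.07  -173.352   20.   ]]
panel near edge [[ 575.628 -162.402]
 [ 559.517 -162.54 ]
 [ 536.544 -162.98 ]
 [ 515.838 -163.164]]
bolts [[ 576.765 -152.587]
 [ 516.808 -153.11 ]
 [ 576.439 -116.76 ]
 [ 516.706 -117.141]] [ 546.68 -134.9 ]
panel near edge [[ 576.155 -161.47 ]
 [ 559.74  -161.611]
 [ 536.336 -162.06 ]
 [ 515.24  -162.247]]
bolts [[ 577.313 -151.471]
 [ 516.228 -152.004]
 [ 576.981 -114.97 ]
 [ 516.124 -115.359]] [ 546.662 -133.451]
```

```bash
python3 -m creep '[[[0,1.2,-4],[0,0,0],-1],[[0,1.2,-4],[0,0,0],-1],[[0,1.2,-4],[0,0,0],-1]]'; python3 -m creep '[[[8,0,0],[0,0,0],-1],[[16,0,0],[0,0,0],-1],[[26,0,0],[0,0,0],-1],[[26,0,0],[0,0,0],-1]]'
python3 - <<'E'
from h import *
s=arm.read_state();print(s["contact_force"],s["wrist_torque"],s["position"])
im,d,T=shot("wrist","w18",(140,100,460,340),2.5)
E
```

```text
clock: 22.47
position: [545.5, -131.1, 34.6]
ee_rot: [-0.003, 0.707, -0.707, 0.004]
contact_force: [0.1, 0.8, -2.2]
gripper_width: 12.4
clock: 22.8
position: [574.9, -131.1, 34.8]
ee_rot: [0.003, -0.707, 0.707, -0.005]
contact_force: [0.8, 0.3, -1.7]
gripper_width: 12.7
[ 0.818  0.342 -1.651] [-0.029 -0.072  0.01 ] [ 574.911 -131.064   34.836]
```

View pics/w18.png

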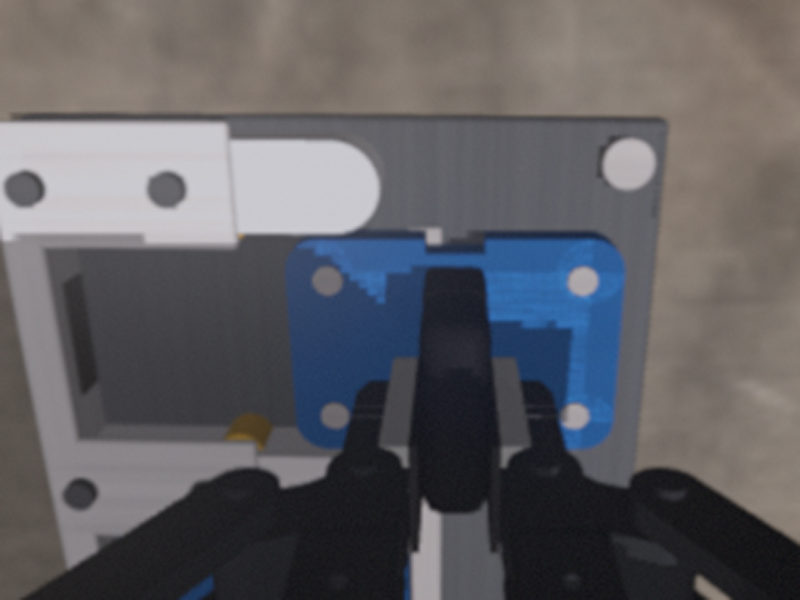

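```bash
python3 -m creep '[[[4,-0.6,-1],[0,0,0],-1],[[8,-0.6,-1],[0,0,0],-1],[[13,-0.6,-1],[0,0,0],-1],[[13,-0.6,-1],[0,0,0],-1]]'; python3 -m creep '[[[5,0,0],[0,0,0],-1],[[10,0,0],[0,0,0],-1],[[15,0,0],[0,0,0],-1],[[20,0,0],[0,0,0],-1]]'; python3 -m creep '[[[5,0,0],[0,0,0],-1],[[10,0,0],[0,0,0],-1],[[15,0,0],[0,0,0],-1],[[18,0,0],[0,0,0],-1]]'
```

```text
clock: 23.18
position: [585.9, -131.7, 33.4]
ee_rot: [0.003, -0.707, 0.707, -0.004]
contact_force: [0.3, -0.1, -2.0]
gripper_width: 12.1
clock: 23.52
position: [598.8, -132.0, 32.6]
ee_rot: [-0.008, 0.707, -0.707, -0.002]
contact_force: [-5.7, 1.2, -0.2]
gripper_width: 12.4
clock: 23.85
position: [622.8, -131.7, 32.8]
ee_rot: [-0.004, 0.707, -0.707, 0.003]
contact_force: [1.0, -0.0, -2.5]
gripper_width: 12.3
```

```bash
python3 -m creep '[[[2,0,0],[0,0,0],-1],[[4,0,0],[0,0,0],-1],[[4,0,0],[0,0,0],-1]]'; python3 -m creep '[[[2,0,0],[0,0,0],-1],[[4,0,0],[0,0,0],-1],[[4,0,0],[0,0,0],-1]]'
```

```text
clock: 24.1
position: [628.7, -131.6, 33.9]
ee_rot: [0.002, -0.707, 0.707, -0.005]
contact_force: [0.2, 0.0, -1.6]
gripper_width: 12.7
clock: 24.35
position: [630.0, -131.7, 33.2]
ee_rot: [-0.004, 0.707, -0.707, 0.003]
contact_force: [-2.1, 0.7, -0.9]
gripper_width: 12.6
```

```bash
python3 -m creep '[[[2,0,0],[0,0,0],-1],[[5,0,0],[0,0,0],-1],[[5,0,0],[0,0,0],-1]]';  python3 -m creep '[[[-4,0,-2],[0,0,0],-1],[[-4,0,-2],[0,0,0],0],[[-4,0,-2],[0,0,0],0.3],[[-4,0,-2],[0,0,0],0.3]]'
python3 -m creep '[[[0,0,50],[0,0,0],0.3],[[0,0,100],[0,0,0],0.3],[[-30,60,150],[0,0,0],0.3],[[-30,90,150],[0,0,0],0.3],[[-30,90,150],[0,0,0],0.3],[[-30,90,150],[0,0,0],0.3]]'
python3 - <<'E'
from h import *
s=arm.read_state();print(s["contact_force"],s["position"])
im,d,T=shot("wrist","w19",(180,10,460,220),2.8); shot("scene","s19",(200,140,480,310),2.8)
E
```

```text
clock: 24.6
position: [630.4, -131.8, 32.5]
ee_rot: [-0.007, 0.707, -0.707, -0.001]
contact_force: [-10.4, 2.3, 4.8]
gripper_width: 12.4
clock: 24.93
position: [633.0, -131.7, 32.0]
ee_rot: [0.003, -0.707, 0.707, -0.005]
contact_force: [-0.9, 0.5, -0.1]
gripper_width: 48.4
clock: 25.43
position: [603.8, -37.7, 186.9]
ee_rot: [-0.002, 0.708, -0.707, 0.009]
contact_force: [0.6, 0.4, 0.8]
gripper_width: 55.2
[0.638 0.362 0.816] [603.809 -37.737 186.861]
```

View pics/w19.png

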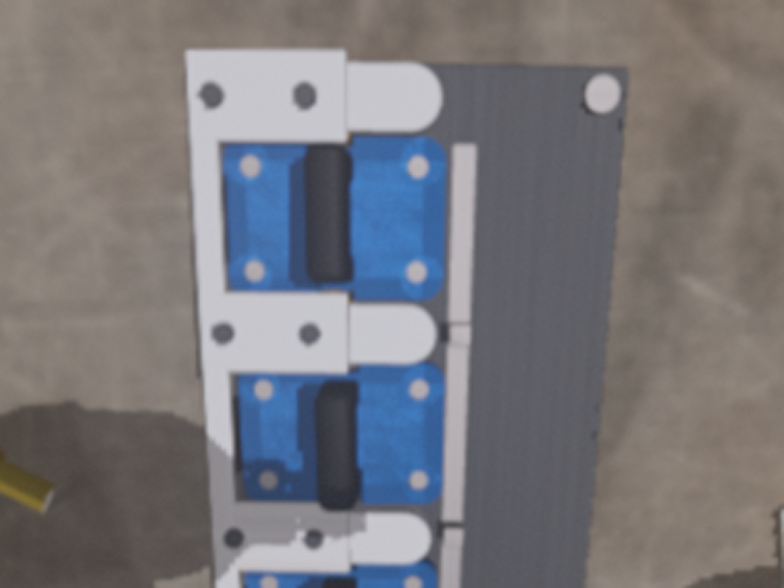

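View pics/s19.png

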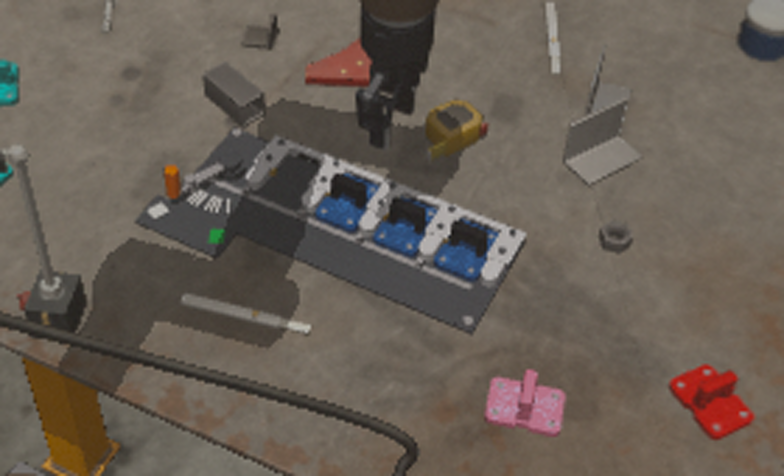

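```bash
python3 - <<'E'
from h import *
z=np.load("w19.npz");T=z["T"];c=lambda uv,h:cast("wrist",uv,h,T=T)
f=lambda u,v:[180+u/2.8,10+v/2.8]
print("bolts b0",c([f(250,166),f(418,166),f(254,271),f(417,271)],14)[:,:2])
print("bolts b1",c([f(263,389),f(419,389),f(268,480),f(419,480)],14)[:,:2])
print("nose",c([f(442,97),f(437,333),f(432,540)],20)[:,:2])
im=z["im"];hsv=cv2.cvtColor(im,cv2.COLOR_RGB2HSV);m=cv2.inRange(hsv,(105,110,35),(125,255,255))
for v in range(60,215,3):
    xs=np.nonzero(m[v,:])[0]
    if len(xs)>20: a=c([[xs[0]-.5,v],[xs[-1]+.5,v]],14);print(v,xs[0],xs[-1],a[:,0],a[0,1])
E
```

```text
bolts b0 [[ 660.557 -151.541]
 [ 600.368 -152.232]
 [ 660.346 -115.398]
 [ 599.919 -116.205]]
bolts b1 [[658.424 -71.767]
 [598.163 -72.708]
 [657.661 -35.537]
 [597.308 -36.585]]
nose [[ 592.71  -173.732]
 [ 592.102  -94.338]
 [ 591.65   -13.465]]
60 306 335 [624.18  594.396] -160.49605392568395
63 261 337 [669.167 592.329] -157.3182097310369
66 260 338 [670.292 591.249] -154.52912774917803
69 260 338 [670.414 591.162] -151.73309448220766
72 260 338 [670.537 591.074] -148.9232667586414
75 261 338 [669.646 590.986] -146.10716628630186
78 261 338 [669.769 590.897] -143.26947136450983
81 261 338 [669.893 590.808] -140.4174375364846
84 261 338 [670.017 590.718] -137.5508784054566
87 261 338 [670.143 590.627] -134.6696053412268
90 261 338 [670.271 590.536] -131.7734274242583
93 261 338 [670.399 590.444] -128.86215138880252
96 262 338 [669.495 590.352] -125.94526702777637
99 262 338 [669.623 590.259] -123.00348242045872
102 262 338 [669.752 590.165] -120.04600765334399
105 262 338 [669.882 590.071] -117.07263954475009
108 262 338 [670.014 589.976] -114.08317226737856
111 262 337 [670.147 
[... 261 characters left out ...]
636464628799
153 265 337 [668.864 589.55 ] -67.20696210836633
156 265 337 [669.007 589.447] -63.93048014452751
159 265 337 [669.151 589.343] -60.63393910050352
162 265 337 [669.297 589.238] -57.31707348561262
165 266 337 [668.338 589.132] -53.99652447419365
168 266 337 [668.482 589.026] -50.63853451326082
171 266 337 [668.629 588.919] -47.25940234254291
174 267 337 [667.66  588.811] -43.87680469778006
177 267 337 [667.805 588.702] -40.45488305213324
180 267 337 [667.952 588.592] -37.0109623144502
183 268 337 [666.973 588.482] -33.563772502141745
186 269 336 [665.988 589.492] -30.094710136590194
189 310 333 [619.784 592.759] -27.400911289634067
213 306 334 [624.348 590.795] 1.5364710772239647
```

```bash
python3 -m creep '[[[10,90,-50],[0,0,0],-1],[[10,90,-50],[0,0,0],-1],[[10,90,-50],[0,0,0],-1],[[10,90,-50],[0,0,0],-1],[[10,90,-50],[0,0,0],-1]]'
python3 - <<'E'
from h import *
s=arm.read_state();print(s["contact_force"],s["position"])
im,d,T=shot("wrist","w20",(200,0,440,240),2.5)
E
```

```text
clock: 25.95
position: [611.4, 48.0, 129.3]
ee_rot: [0.005, -0.707, 0.708, -0.003]
contact_force: [-0.2, -0.5, 0.5]
gripper_width: 0.2
[-0.195 -0.503  0.549] [611.394  48.013 129.302]
```

View pics/w20.png

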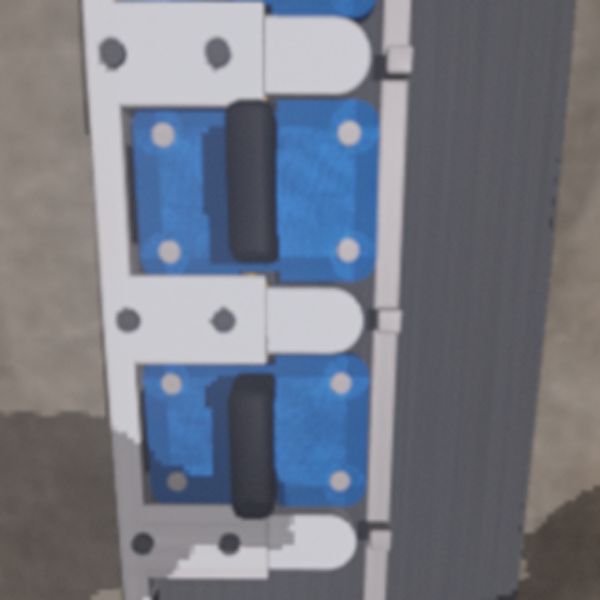

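```bash
python3 -m creep '[[[-16,-101,0],[0,0,0],-1],[[-16,-101,0],[0,0,0],-1],[[-16,-101,0],[0,0,0],-1],[[-16,-101,-40],[0,0,0],-1],[[-16,-101,-80],[0,0,0],-1],[[-16,-101,-102],[0,0,0],-1],[[-16,-101,-102],[0,0,0],-1]]'
python3 -m creep '[[[3,0,0],[0,0,0],-1],[[6,0,0],[0,0,0],-1],[[9,0,0],[0,0,0],-1],[[12,0,0],[0,0,0],-1],[[12,0,0],[0,0,0],-1]]'
```

```text
clock: 26.58
position: [591.8, -55.2, 24.6]
ee_rot: [0.006, -0.707, 0.707, 0.001]
contact_force: [-0.3, 0.1, 0.1]
gripper_width: 0.3
clock: 27.0
position: [609.0, -52.6, 30.9]
ee_rot: [-0.003, 0.707, -0.707, 0.005]
contact_force: [-1.2, 0.1, -0.3]
gripper_width: -0.1
```

```bash
python3 -m creep '[[[2,0,0],[0,0,0],-1],[[4,0,0],[0,0,0],-1],[[4,0,0],[0,0,0],-1]]'; python3 -m creep '[[[2,0,0],[0,0,0],-1],[[4,0,0],[0,0,0],-1],[[4,0,0],[0,0,0],-1]]'
```

```text
clock: 27.25
position: [609.1, -52.8, 29.4]
ee_rot: [0.005, -0.707, 0.707, -0.001]
contact_force: [-7.0, 1.1, 5.9]
gripper_width: -0.3
clock: 27.5
position: [609.1, -53.0, 29.2]
ee_rot: [0.008, -0.707, 0.707, 0.002]
contact_force: [-14.3, 2.4, 11.8]
gripper_width: 0.0
```

```bash
python3 -m creep '[[[2,0,0],[0,0,0],-1],[[4,0,0],[0,0,0],-1],[[4,0,0],[0,0,0],-1]]'; python3 -m creep '[[[-18,0,0],[0,0,0],-1],[[-18,0,0],[0,0,0],-1],[[-18,0,60],[0,0,0],-1],[[4,101,100],[0,0,0],-1],[[4,101,100],[0,0,0],-1],[[4,101,100],[0,0,0],-1],[[4,101,100],[0,0,0],-1],[[4,101,100],[0,0,0],-1]]'
python3 - <<'E'
from h import *
s=arm.read_state();print(s["contact_force"],s["position"])
im,d,T=shot("wrist","w21",(200,0,440,240),2.5)
E
```

```text
clock: 27.75
position: [609.2, -53.0, 29.3]
ee_rot: [0.011, -0.707, 0.707, 0.005]
contact_force: [-22.2, 4.6, 19.2]
gripper_width: -0.2
clock: 28.42
position: [625.3, 50.5, 130.9]
ee_rot: [-0.003, 0.708, -0.707, 0.006]
contact_force: [-1.2, 0.2, -0.5]
gripper_width: 0.1
[-1.162  0.235 -0.501] [625.303  50.475 130.876]
```

View pics/w21.png

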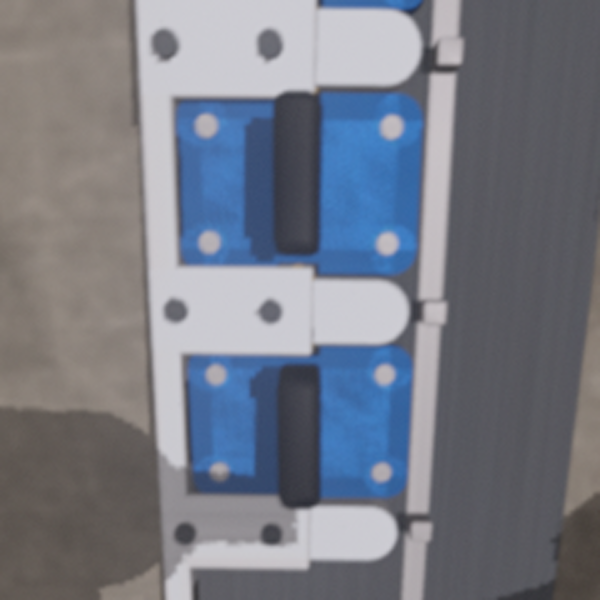

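```bash
python3 - <<'E'
from h import *
z=np.load("w21.npz");T=z["T"];c=lambda uv,h:cast("wrist",uv,h,T=T)
f=lambda u,v:[200+u/2.5,0+v/2.5]
b=c([f(206,125),f(391,126),f(209,243),f(387,243)],14)[:,:2];print(b,b.mean(0))
b=c([f(216,374),f(385,374),f(219,471),f(382,471)],14)[:,:2];print(b,b.mean(0))
print("nose",c([f(422,48),f(410,311),f(398,533)],20)[:,:2])
print("screws",c([f(165,44),f(176,311),f(185,533)],21)[:,:2])
print("stop",c([f(176,180),f(186,420)],21)[:,:2])
z=np.load("w20.npz");T=z["T"]
b=c([f(162,134),f(349,133),f(169,251),f(348,250)],14)[:,:2];print(b,b.mean(0))
b=c([f(172,384),f(341,384),f(177,481),f(340,481)],14)[:,:2];print(b,b.mean(0))
print("nose",c([f(372,55),f(364,320),f(357,543)],20)[:,:2])
print("screws",c([f(112,53),f(128,320),f(143,543)],21)[:,:2])
print("stop",c([f(126,190),f(140,430)],21)[:,:2])
E
```

```text
[[659.937 -71.857]
 [600.003 -72.285]
 [659.799 -35.403]
 [599.679 -36.168]] [629.854 -53.928]
[[658.402   8.782]
 [598.337   7.967]
 [658.127  44.589]
 [597.766  43.732]] [628.158  26.267]
nose [[592.051 -93.547]
 [591.509 -14.27 ]
 [591.37   65.881]]
screws [[671.148 -93.496]
 [670.6   -13.3  ]
 [670.463  66.664]]
stop [[669.087 -54.42 ]
 [668.524  24.085]]
[[658.952 -71.732]
 [598.499 -72.563]
 [658.142 -35.573]
 [597.83  -36.445]] [628.356 -54.078]
[[659.003   9.339]
 [599.033   8.784]
 [658.725  45.196]
 [598.464  44.63 ]] [628.806  26.987]
nose [[592.372 -93.803]
 [592.158 -13.863]
 [591.878  66.789]]
screws [[672.161 -93.478]
 [671.707 -13.222]
 [671.139  67.155]]
stop [[670.    -54.062]
 [669.764  24.546]]
```

```bash
python3 -m creep '[[[-33,-24,0],[0,0,0],-1],[[-33,-24,-40],[0,0,0],-1],[[-33,-24,-80],[0,0,0],-1],[[-33,-24,-104],[0,0,0],-1],[[-33,-24,-104],[0,0,0],-1],[[-33,-24,-104],[0,0,0],-1]]'
python3 -m creep '[[[4,0,0],[0,0,0],-1],[[8,0,0],[0,0,0],-1],[[12,0,0],[0,0,0],-1],[[16,0,0],[0,0,0],-1],[[16,0,0],[0,0,0],-1]]'; python3 -m creep '[[[2,0,0],[0,0,0],-1],[[4,0,0],[0,0,0],-1],[[4,0,0],[0,0,0],-1]]'
```

```text
clock: 28.97
position: [589.6, 22.9, 23.7]
ee_rot: [0.005, -0.707, 0.708, -0.002]
contact_force: [-0.1, 0.0, 1.3]
gripper_width: -0.3
clock: 29.38
position: [608.2, 24.5, 26.4]
ee_rot: [-0.003, 0.707, -0.707, 0.004]
contact_force: [0.5, -0.0, -0.4]
gripper_width: -0.1
clock: 29.63
position: [608.6, 24.0, 25.2]
ee_rot: [0.005, -0.707, 0.707, -0.002]
contact_force: [-4.8, -0.3, 2.7]
gripper_width: 0.1
```

```bash
python3 -m creep '[[[2,0,0],[0,0,0],-1],[[4,0,0],[0,0,0],-1],[[4,0,0],[0,0,0],-1]]'; python3 -m creep '[[[2,0,0],[0,0,0],-1],[[4,0,0],[0,0,0],-1],[[4,0,0],[0,0,0],-1]]'; python3 -m creep '[[[-20,0,0],[0,0,0],-1],[[-20,0,0],[0,0,0],-1],[[-20,0,40],[0,0,0],-1],[[-20,-60,60],[0,0,0],-1],[[-20,-100,60],[0,0,0],-1],[[-20,-140,60],[0,0,0],-1],[[-20,-158,60],[0,0,0],-1],[[-20,-158,0],[0,0,0],-1],[[-20,-158,0],[0,0,0],-1],[[-20,-158,0],[0,0,0],-1]]'
```

```text
clock: 29.88
position: [608.6, 23.8, 25.0]
ee_rot: [0.008, -0.706, 0.708, 0.002]
contact_force: [-13.7, 2.5, 10.9]
gripper_width: 0.1
clock: 30.13
position: [608.7, 23.7, 25.1]
ee_rot: [0.011, -0.706, 0.708, 0.005]
contact_force: [-22.6, 6.8, 18.0]
gripper_width: 0.0
clock: 30.97
position: [595.5, -134.7, 20.8]
ee_rot: [-0.006, 0.707, -0.707, -0.0]
contact_force: [-0.9, 0.8, -0.1]
gripper_width: 0.1
```

```bash
python3 -m creep '[[[4,0,4],[0,0,0],-1],[[8,0,4],[0,0,0],-1],[[12,0,4],[0,0,0],-1],[[16,0,4],[0,0,0],-1],[[18,0,4],[0,0,0],-1],[[18,0,4],[0,0,0],-1]]'; python3 -m creep '[[[2,0,0],[0,0,0],-1],[[4,0,0],[0,0,0],-1],[[4,0,0],[0,0,0],-1]]'
```

```text
clock: 31.47
position: [609.6, -133.5, 31.2]
ee_rot: [-0.009, 0.707, -0.707, -0.002]
contact_force: [-18.7, 1.6, 15.0]
gripper_width: 0.1
clock: 31.72
position: [609.6, -133.5, 31.3]
ee_rot: [-0.012, 0.707, -0.707, -0.006]
contact_force: [-25.8, 2.4, 21.6]
gripper_width: 0.1
```

```bash
python3 -m creep '[[[-22,0,0],[0,0,0],-1],[[-22,0,0],[0,0,0],-1],[[-22,0,40],[0,0,0],-1],[[-12,100,130],[0,0,0],-1],[[4,184,130],[0,0,0],-1],[[4,184,130],[0,0,0],-1],[[4,184,130],[0,0,0],-1],[[4,184,130],[0,0,0],-1],[[4,184,130],[0,0,0],-1]]'
python3 - <<'E'
from h import *
s=arm.read_state();print(s["contact_force"],s["position"])
im,d,T=shot("wrist","w22",(200,0,440,240),2.5)
E
```

```text
clock: 32.47
position: [629.5, 57.6, 165.7]
ee_rot: [-0.002, 0.708, -0.706, 0.011]
contact_force: [0.4, -1.0, 0.9]
gripper_width: -0.1
[ 0.43  -1.05   0.892] [629.473  57.6   165.74 ]
```

View pics/w22.png

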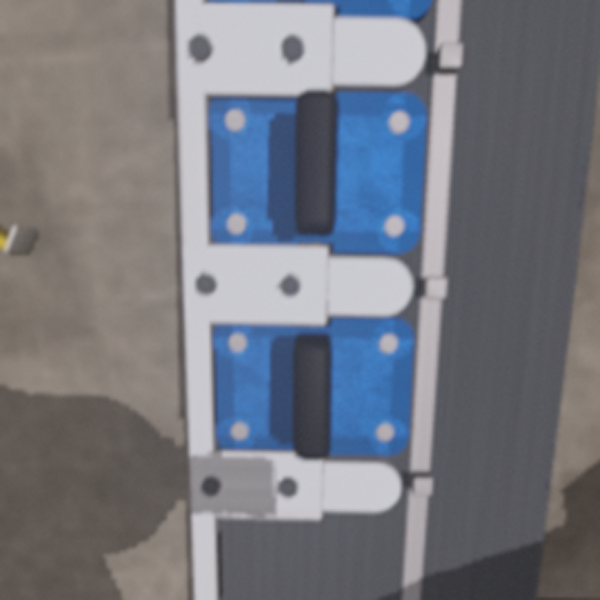

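```bash
python3 - <<'E'
from h import *
z=np.load("w22.npz");T=z["T"];c=lambda uv,h:cast("wrist",uv,h,T=T)
f=lambda u,v:[200+u/2.5,0+v/2.5]
b=c([f(235,121),f(400,122),f(236,223),f(395,225)],14)[:,:2];print(b,b.mean(0))
b=c([f(238,343),f(389,343),f(240,431),f(385,432)],14)[:,:2];print(b,b.mean(0))
s=c([f(201,48),f(205,285),f(211,486)],21)[:,:2];print("screws",s)
print(c([f(425,50),f(413,286),f(401,487)],20)[:,:2])
E
```

```text
[[660.002 -71.553]
 [599.514 -72.234]
 [659.893 -36.106]
 [599.439 -36.487]] [629.712 -54.095]
[[659.478   8.962]
 [599.394   7.758]
 [658.962  44.771]
 [599.098  43.903]] [629.233  26.348]
screws [[671.054 -93.684]
 [671.185 -13.319]
 [670.488  66.664]]
[[592.628 -94.529]
 [592.019 -14.425]
 [591.882  65.629]]
```

```bash
python3 -m creep '[[[-100,192,0],[0,0,0],-1],[[-100,192,0],[0,0,0],-1],[[-100,192,0],[0,0,0],-1],[[-100,192,0],[0,0,0],-1],[[-100,192,0],[0,0,0],-1],[[-100,192,0],[0,0,0],-1],[[-100,192,-40],[0,0,0],-1],[[-100,192,-70],[0,0,0],-1],[[-100,192,-70],[0,0,0],-1],[[-100,192,-70],[0,0,0],-1]]'
python3 - <<'E'
from h import *
s=arm.read_state();print(s["contact_force"],s["position"])
im,d,T=shot("wrist","w23",(200,100,500,325),2.6)
E
```

```text
clock: 33.35
position: [524.7, 241.7, 89.0]
ee_rot: [0.004, -0.706, 0.708, -0.003]
contact_force: [0.2, -0.0, 0.4]
gripper_width: 0.2
[ 0.17  -0.046  0.446] [524.687 241.707  89.013]
```

View pics/w23.png

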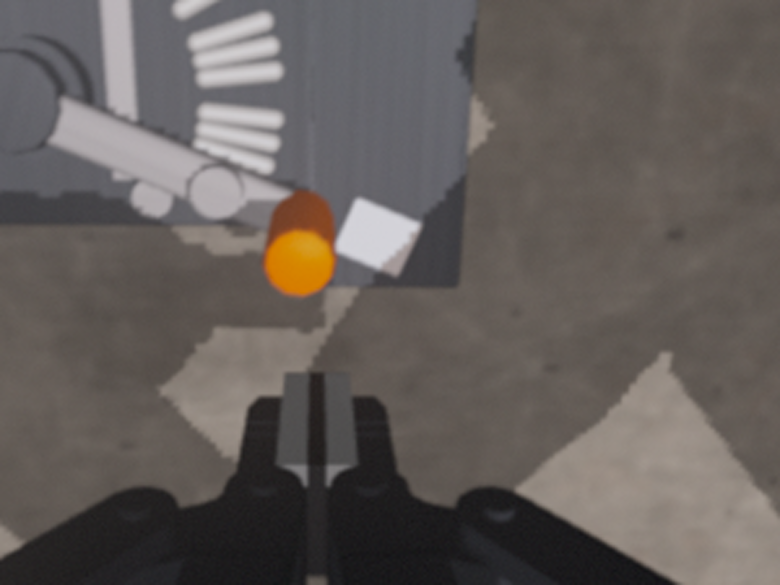

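```bash
python3 - <<'E'
from h import *
z=np.load("w23.npz");print(cast("wrist",[200+300/2.6,100+263/2.6],64,T=z["T"]))
E
python3 -m creep '[[[4,7,0],[0,0,0],-1],[[4,7,-25],[0,0,0],-1],[[4,7,-49],[0,0,0],-1],[[4,7,-49],[0,0,0],-1]]'
```

```text
[[529.498 217.609  64.   ]]
clock: 33.73
position: [527.8, 248.6, 38.4]
ee_rot: [0.004, -0.706, 0.708, -0.002]
contact_force: [-0.1, -1.0, -0.1]
gripper_width: 0.3
```

```bash
python3 -m creep '[[[0,-10,0],[0,0,0],-1],[[0,-18,0],[0,0,0],-1],[[0,-26,0],[0,0,0],-1],[[0,-34,0],[0,0,0],-1],[[0,-42,0],[0,0,0],-1],[[0,-48,0],[0,0,0],-1]]';python3 -m creep '[[[0,-6,0],[0,0,0],-1],[[0,-12,0],[0,0,0],-1],[[0,-18,0],[0,0,0],-1],[[0,-24,0],[0,0,0],-1],[[0,-28,0],[0,0,0],-1],[[0,-28,0],[0,0,0],-1]]'
```

```text
clock: 34.23
position: [530.2, 202.0, 42.5]
ee_rot: [-0.002, 0.709, -0.706, 0.005]
contact_force: [-5.4, 14.9, 3.5]
gripper_width: -0.1
clock: 34.73
position: [527.4, 171.2, 39.8]
ee_rot: [0.004, -0.706, 0.708, -0.002]
contact_force: [-0.1, -0.1, -0.2]
gripper_width: -0.2
```

```bash
python3 -m creep '[[[0,12,0],[0,0,0],-1],[[0,12,40],[0,0,0],-1],[[0,12,80],[0,0,0],-1],[[30,0,120],[0,0,0],-1],[[50,-10,150],[0,0,0],-1],[[50,-10,150],[0,0,0],-1],[[50,-10,150],[0,0,0],-1]]'
python3 - <<'E'
from h import *
s=arm.read_state();print(s["contact_force"],s["position"])
im,d,T=shot("wrist","w24",(200,40,480,250),2.8)
hsv=cv2.cvtColor(im,cv2.COLOR_RGB2HSV);m=cv2.inRange(hsv,(5,150,120),(18,255,255))
n,l,st,cc=cv2.connectedComponentsWithStats(m);print(st[1:],cc[1:])
E
```

```text
clock: 35.32
position: [580.4, 163.5, 192.4]
ee_rot: [-0.002, 0.708, -0.706, 0.004]
contact_force: [-0.8, 0.1, 0.3]
gripper_width: 0.3
[-0.768  0.087  0.349] [580.376 163.508 192.435]
[[367 169  19  19 162]] [[375.716 179.549]]
```

View pics/w24.png

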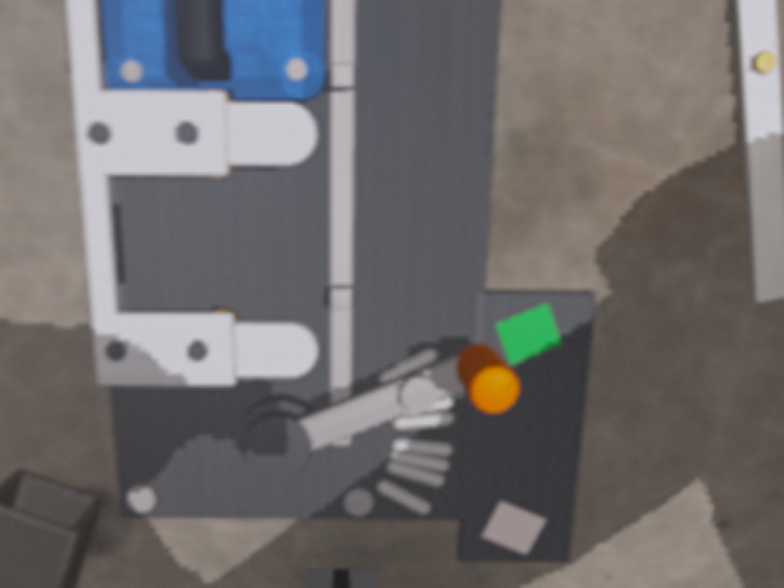

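```bash
python3 - <<'E'
from h import *
z=np.load("w24.npz");c=lambda uv,h:cast("wrist",uv,h,T=z["T"])
f=lambda u,v:[200+u/2.8,40+v/2.8]
p=c(f(493,390),64)[0];h=c(f(277,445),30)[0];print(p,h,np.arctan2(-(p-h)[1],-(p-h)[0]))
print("teeth",c([f(341,75),f(341,297)],18)[:,:2],"rails",c([f(100,133),f(317,133),f(116,351),f(317,351)],20)[:,:2])
E
```

```text
[529.516 150.901  64.   ] [606.475 182.298  30.   ] 0.3873566304878804
teeth [[582.541  46.668]
 [581.831 125.874]] rails [[670.125  66.785]
 [591.067  66.481]
 [670.059 147.319]
 [591.038 146.698]]
```

```bash
python3 -m creep '[[[-20,-180,120],[0,0,0],-1],[[-20,-180,120],[0,0,0],-1],[[-20,-180,120],[0,0,0],-1],[[-20,-180,120],[0,0,0],-1],[[-20,-180,120],[0,0,0],-1],[[-20,-180,120],[0,0,0],-1],[[-20,-180,120],[0,0,0],-1]]'
python3 - <<'E'
from h import *
im,d,T=shot("wrist","w25"); shot("scene","s25",(170,140,480,310),2.5); print(arm.read_state()["position"],arm.read_state()["clock"])
E
```

```text
clock: 35.95
position: [557.9, -18.0, 310.3]
ee_rot: [-0.003, 0.707, -0.707, 0.003]
contact_force: [-0.3, 1.1, -0.1]
gripper_width: 0.1
[557.485 -15.962 307.857] 36.05
```

View pics/w25.png

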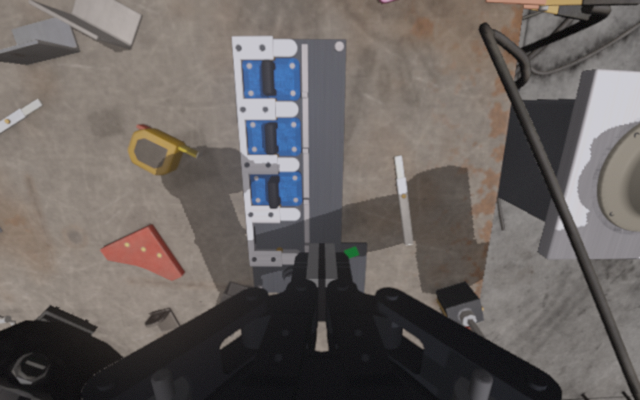

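View pics/s25.png

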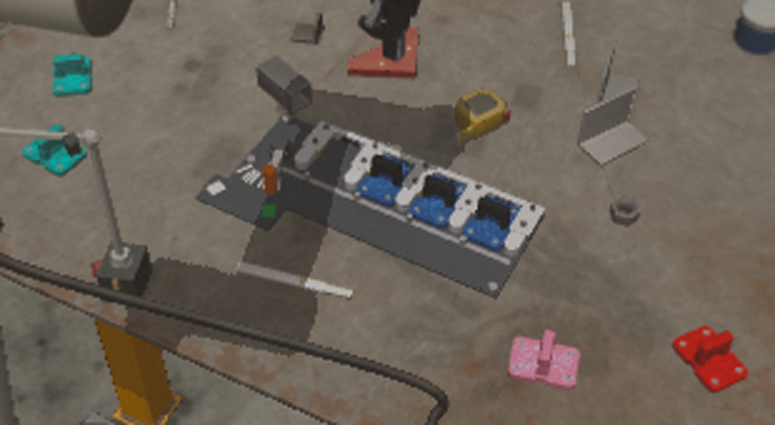

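```bash
python3 -c "
from bench import arm
print(arm.job_done())"
```

```text
the job is handed in; nothing more can be done
None
```

The rack is loaded and locked, and I handed the job in at about 36 s of the 210 s allowed. I got no verdict.

**What I did:** I threw the lever into the white notch. Then I pushed the three blue panels that were present past the rollers to the back stop, in bays 2, 1 and 0, and threw the lever into the green notch. No fourth blue panel appeared in any camera view.

**Last checks:**
- **Panels:** All three looked flat with their handles up. After the first insertion, the bay 1 and bay 2 panels measured about 1 to 2.5 mm short of the stop. I pushed all three again by their handles with 22 to 26 N, and each stopped firmly. Camera measurements of bays 1 and 2 then agreed to 0.3 mm. I did not measure bay 0 again after its push.
- **Lever and lock:** The lever measured about +0.39 rad, and the two teeth I measured had moved about 20 mm into the bay mouths, which matches the green notch.
- **Other objects:** The tape, tube, nut, soapstone holder and look-alikes appeared unmoved when I compared the first and last scene images by eye.

**Readings that disagreed:** The tool height read 3 to 5 mm above what I commanded during the grasps, with about 7 N upward on the wrist. I set the insertion heights from the readings and camera images instead. The highest wrist force I read was about 34 N.

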